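# Clamp the drilled plate in the desk vise

### The job

Lift the drilled aluminium plate out of its wooden rack, set it down flat on the bare desk and let go, then take it again by its other two edges and lower it over the two brass pins of the blue vise until it rests flush on the vise bed. Let go of it, then wind the red crank handle clockwise until the jaw grips the plate firmly, stopping as soon as you feel it tighten so that it is not overtightened, and leave the vise clamped. Do not disturb the glass globe, the pencil cup or the tin.

Things in the scene. Friction and masses are not known exactly. Their poses are not given: they have to be found in the camera images.
- plate_center (a point): Centre, half-way up, of the loose aluminium plate: 62 (its x) x 54 (its y) x 14 mm (z), about 130 g. Two round through-holes 15 mm wide lie on its x axis, 18 mm either side of the centre (half a turn makes no difference).
- rack: Fixed dark wooden rack, origin at the centre of its underside on the desk. Floor 8 mm high and 48 mm wide along y; two cheeks 34 mm high, 60 mm long along y and 8 mm thick stand with inner faces at x = +-33.5 mm, so they cover the plate's short ends and only the long edges (+-y) can be taken here.
- plate: The same plate; origin at the centre of its underside, same axes. It starts in the rack, its x along the rack's x. In the vise the jaws face its long edges (faces at y = +-27 mm), so there only its short ends (faces at x = +-31 mm) are free to hold.
- vise: Blue screw vise, fixed, on a plywood riser board (x +-65, y -105 to +95, 28 mm high); origin on the desk below the nest, z up. Screw along its y, crank at the -y end. Bed top 56 mm high and 48 mm wide (x): fingers may pass beside it. Back jaw 90 mm wide (x), top at 84 mm, its face at y = 28 to 30 mm (set differently each time). Screw block 64 mm wide at y = -101 to -84, top at 82 mm.
- nest (a point): Point on the vise bed top (56 mm high) midway between two upright brass pins at x = +-18 mm, 9 mm thick, 18 mm tall, tips tapered; axes as the vise. The plate's underside centre belongs here, plate x along vise x either way round; its holes have about 3 mm play all round on the pins, and the back jaw is then 0.8 to 2.8 mm from the plate.
- jaw: Moving jaw, 90 (x) x 24 (y) x 27 mm, top 84 mm high, axes as the vise; origin at the foot of its face. Slides to vise +y, 16 mm per crank turn. Starts 13 to 20 mm from a plate on the pins, pushes it the last 0.8 to 2.8 mm onto the back jaw, then grips; the grip is stiff, about 200 N per mm. Firm is over 20 N of jaw force; over 200 N is overtightened.
- screw_axis (a point): Fixed point on the crank's turning axis (vise y), 153 mm from the nest towards vise -y, 72 mm above the desk, in the plane in which the handle's middle circles; axes as the vise. Clockwise seen from the handle end, looking along vise +y (top goes towards vise +x), closes the jaw.
- handle_center (a point): Middle of the red crank handle: round grip 14 mm thick, 44 mm long, parallel to vise y, spinning freely; circles about screw_axis at 34 mm radius. Turning takes about 4.5 N at the handle throughout (screw friction, which also keeps the jaw tight when let go); each 10 N of jaw force adds 0.75 N. Crank arm and hub end 22 mm from here towards the vise.
- globe: Green glass paperweight globe, 76 mm wide, 67 mm tall, flat foot; bystander. Origin under its centre.
- pencil_cup: Orange silicone pencil cup, 72 mm wide, 85 mm tall, empty; bystander. Origin under its centre.
- tin: Closed tin, 76 mm wide, 60 mm tall; bystander. Origin under its centre.
Mind the look-alikes: they are no part of the job. There is more than one size of the plate; the job needs the middle-sized.

How it is judged:
By the outcome, as a careful person would: the job done as asked, in the order asked, and still so for the second after the job is handed in, with the robot touching nothing.
It also fails if it takes over 72 s, if anything falls off the work surface, if the arm or the gripper's body presses on something with over 40 N, if the wrist force passes 120 N, or if a joint passes its speed limit or range.

### The arm

A 6-joint arm with a two-finger parallel gripper is mounted at the origin on the work surface. World frame = base frame: x ahead of the robot, y to its left, z up, the work surface at z = 0. Lengths are in m, angles in rad, forces in N, time in s.
With the tool pointing down it reaches from about 0.375 to 0.9 m from the base axis. Payload 3.1 kg.
Tool frame: the origin (TCP) lies at the centre of the arm's flange, where the gripper is bolted on; the fingertips stand 182 mm ahead of it and the grasp point (between the pads) lies 164 mm ahead of it; z points along the fingers, x is the direction in which the jaws open and shut, and the axes are right-handed (so a half turn about z gives the same grasp; the last joint's range is limited). The gripper opens to 87 mm and grips with 3 to 60 N. Pads are 19 mm wide; open, the fingers measure 117 mm over their backs; the gripper's body (75 mm by 190 mm) begins 51 mm behind the grasp point.
Start: joints at [-1.456, 0.527, 1.433, -0, 1.181, -0.178], TCP at [0.181, -0.598, 0.405] pointing down, gripper open.
Joint ranges: [-3.08, 3.08], [-0.75, 2.2], [0.22, 2.44], [-1.43, 4.57], [0, 2.65], [-2.85, 2.85]. Speed limits (rad/s): [2.79, 2.79, 3.14, 3.14, 3.14, 3.14].

### API

Orientations are given as a unit quaternion [x, y, z, w].
In Python, from rig import arm gives the robot as it stands.
- The arm moves only by the tool jog_arm, never from a script. Its arguments are lists of equal length, an entry for each row: "slide": the shift along the world's x, y, z in mm, a list of three; "angular": the turn, a rotation vector about the world's x, y, z in degrees, a list of three. A call has 1 to 12 rows; each row is the pose to reach, as a shift and turn from the pose measured when the call began; what a row does not reach only later rows make up. A row lasts 1/10 s, in which the tool goes at most 50 mm and 8.59 degrees, less where a joint would pass 70% of its speed; a pose out of reach is approached as far as the arm can. A call with a gripper value outside its range is refused whole. "fingers" is the finger opening in mm, from 0 to 87, set as the call begins (left out, the last holds). The fingers move at their own pace and stop on an object; the grip force is fixed at half the most. Time passes only in rows, so rows that repeat a pose let the fingers close. It gives the time, the measured TCP pose, the force and the opening at its end, in the units of the state.
- arm.get_state(): the state, without advancing time (a new reading comes with each control period).
- arm.grab_frame(name): name is "side" or "top"; returns a dict with "pixels" (400x640x3 uint8, red, green, blue), "fx", "fy", "cx", "cy" (pixels), "eye" and "attitude" of the camera in the world. Camera axes: x right, y down, z forward; pixel columns grow to the right and rows downward; lengths in m; the calibration is good to about 2 mm. A picture is of the moment at which its call begins. There is no depth.
- arm.job_done(): hands the job in, once; it reports no verdict.
The state is a dict: "t": time; "joints": joint angles; "qvel": joint speeds; "joint_torque": joint torques, N m; "ee_pos": TCP position; "tcp_rot": TCP orientation; "force": force on the tool from outside, world axes, zero at the start; "ft_torque": the same for the moment, N m; "gripper_width": opening from 0.0 (shut) to 1.0 (fully open).
Only numpy, scipy, OpenCV 4.12 (cv2) and the standard library are available. Lean on these libraries where they do the work, as an engineer would, in place of code of your own. Each camera call takes 0.05 s, during which the arm holds its last target.

## Working session

There is one attempt and no reset: what is moved stays moved. The work goes in short steps, Python scripts to look and compute and a tool call to move; the robot and the scene stay as the last step left them, time stands still between calls to the robot, and variables do not carry over. Pictures are saved under pics/ and viewed, and the job is handed in when it is done.

Besides the shell and the picture viewer there is one more tool, called by a JSON object that holds its "op" and its "data", one argument or row to a line. jog_arm: Moves the arm, as the interface text tells. Its arguments: {"type":"object","properties":{"slide":{"type":"array"},"angular":{"type":"array"},"fingers":{"type":"number"}},"required":["slide","angular"]}

```bash
ls; mkdir -p pics; cat > h.py <<'E'
import numpy as np, cv2
from scipy.spatial.transform import Rotation as R
from rig import arm
def cam(name):
    f=arm.grab_frame(name); a=np.array(f["attitude"],float)
    f["R"]=R.from_quat(a).as_matrix() if a.size==4 else a.reshape(3,3)
    f["eye"]=np.array(f["eye"]); return f
def ray(f,u,v,z):
    d=f["R"]@np.array([(u-f["cx"])/f["fx"],(v-f["cy"])/f["fy"],1.0]); e=f["eye"]
    return e+d*(z-e[2])/d[2]
def proj(f,p):
    c=f["R"].T@(np.array(p)-f["eye"]); return np.array([f["cx"]+f["fx"]*c[0]/c[2],f["cy"]+f["fy"]*c[1]/c[2]])
def save(f,n): cv2.imwrite("pics/"+n,cv2.cvtColor(f["pixels"],cv2.COLOR_RGB2BGR))
def zoom(f,n,x0,y0,w,h,s): cv2.imwrite("pics/"+n,cv2.resize(cv2.cvtColor(f["pixels"][y0:y0+h,x0:x0+w],cv2.COLOR_RGB2BGR),None,fx=s,fy=s,interpolation=cv2.INTER_CUBIC))
E
python3 - <<'E'
from h import *
print(arm.get_state())
for n in("top","side"):
    f=cam(n); save(f,n+"0.png"); print(n,f["eye"],f["attitude"],f["fx"],f["cx"],f["cy"])
    print(f["R"])
E
```

```text
pics
{'t': 0.0, 'joints': array([-1.45551824e+00,  5.28463278e-01,  1.43389364e+00, -2.91314211e-05,
        1.18135583e+00, -1.78464387e-01]), 'qvel': array([ 0.0009248 , -0.00031911, -0.00142493, -0.00048617, -0.00069199,
        0.00295438]), 'joint_torque': array([ 2.25302065e-04, -4.40041888e+01, -1.76591921e+01,  6.31152629e-02,
        5.82246878e-02, -1.59925512e-04]), 'ee_pos': array([ 0.18096713, -0.59787502,  0.40377573]), 'tcp_rot': array([ 8.02977455e-01, -5.96008459e-01, -7.35333774e-04, -7.63649317e-04]), 'force': array([-0.657466  ,  0.43560098, -0.75844743]), 'ft_torque': array([-0.00894091,  0.0491353 ,  0.02881969]), 'gripper_width': 0.9982706524079987}
top [ 0.39456656 -0.03683861  1.20238531] [ 0.70686388 -0.7040678   0.05360403 -0.04193569] 413.41508137526984 309.16523067365654 200.56756459617617
[[ 0.00283029 -0.99086434  0.13483264]
 [-0.99985603 -0.00505987 -0.0161961 ]
 [ 0.01673037 -0.13476738 -0.99073601]]
side [0.00748863 0.6471268  1.17846138] [-0.2896603   0.89589645 -0.31905518  0.10802896] 509.2648242461395 315.939149488241 200.1667961065933
[[-0.8088533  -0.45007687  0.37840077]
 [-0.58794567  0.6286014  -0.5090974 ]
 [-0.00873029 -0.63426421 -0.77306707]]
```

View pics/top0.png

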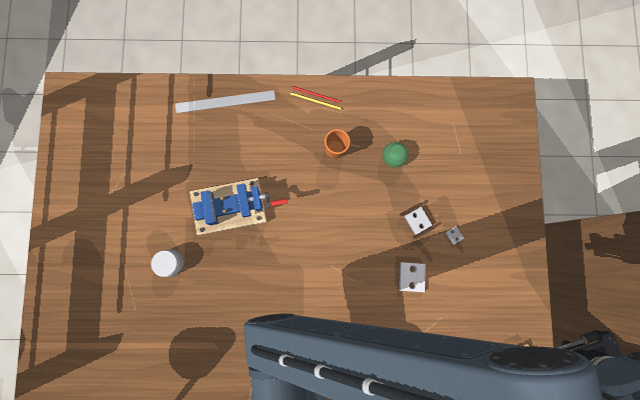

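View pics/side0.png

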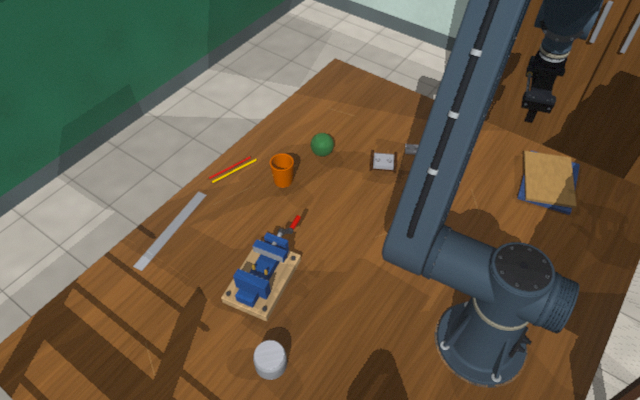

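```bash
python3 - <<'E'
from h import *
f=cam("top"); zoom(f,"t_plate.png",380,190,100,110,5); zoom(f,"t_vise.png",180,165,120,80,6)
g=cam("side"); zoom(g,"s_vise.png",210,200,110,130,5);zoom(g,"s_plate.png",355,130,80,50,7)
E
```

```text
(no output)
```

View pics/t_plate.png

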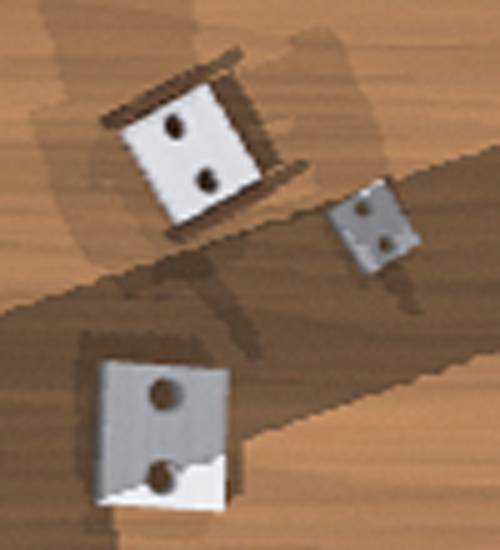

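View pics/t_vise.png

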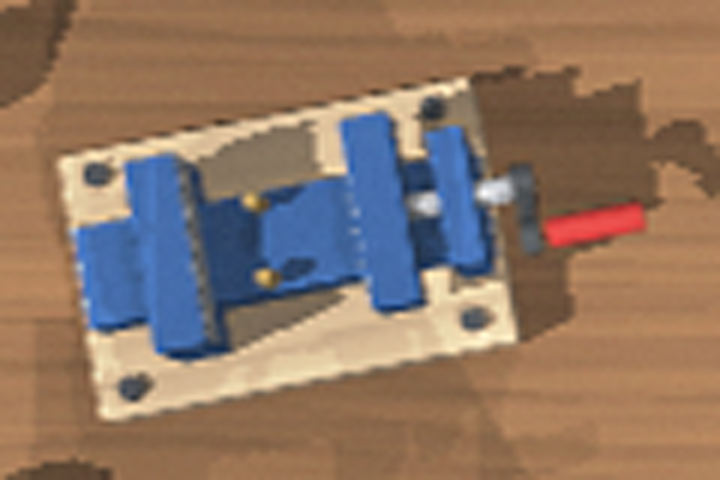

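View pics/s_vise.png

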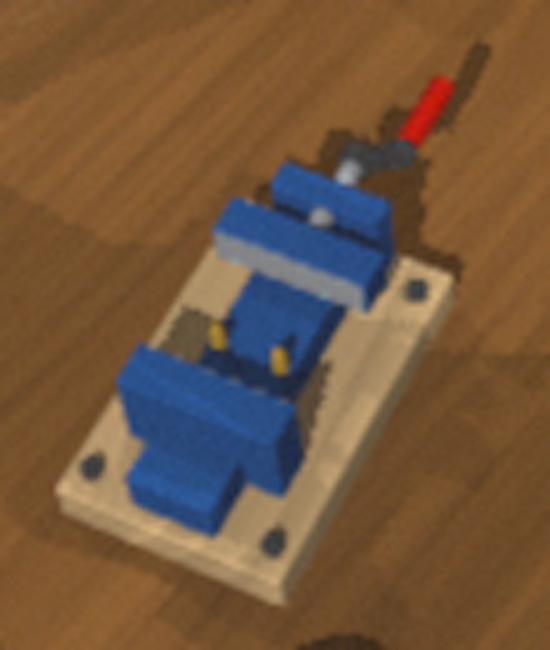

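View pics/s_plate.png

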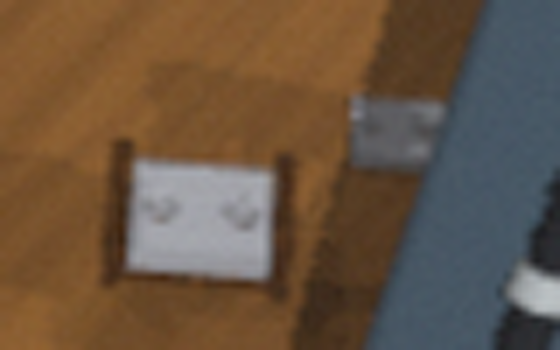

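```bash
cat > meas.py <<'E'
from h import *
def mask(f,roi,fn):
    x0,y0,w,h=roi; p=f["pixels"].astype(int); m=np.zeros(p.shape[:2],np.uint8)
    m[y0:y0+h,x0:x0+w]=fn(p[y0:y0+h,x0:x0+w,0],p[y0:y0+h,x0:x0+w,1],p[y0:y0+h,x0:x0+w,2]).astype(np.uint8)*255
    return m
def big(m):
    c,_=cv2.findContours(m,cv2.RETR_EXTERNAL,cv2.CHAIN_APPROX_NONE); return max(c,key=cv2.contourArea)
def worldrect(f,c,z):
    P=np.array([ray(f,u,v,z)[:2] for u,v in c.reshape(-1,2)],np.float32)
    r=cv2.minAreaRect(P*1000); return r
def cent(m):
    M=cv2.moments(m,True); return M["m10"]/M["m00"],M["m01"]/M["m00"],M["m00"]
E
python3 - <<'E'
from meas import *
f=cam("top"); g=cam("side")
grey=lambda r,gg,b:(r-b<30)&(r>150)
for n,F,roi in(("top",f,(395,195,45,50)),("side",g,(365,145,35,30))):
    m=mask(F,roi,grey); c=big(m); print(n,"plate rect z22",worldrect(F,c,.022),cv2.contourArea(c))
    for s in cv2.boxPoints(cv2.minAreaRect(c)): print(s)
m=mask(f,(395,255,40,45),lambda r,gg,b:(abs(r-b)<30)&(r>110)); print("big",worldrect(f,big(m),.014))
m=mask(f,(440,220,30,30),lambda r,gg,b:(abs(r-b)<30)&(r>110)); print("small",worldrect(f,big(m),.014))
red=lambda r,gg,b:(r>140)&(gg<60)&(b<60)
for n,F,roi in(("top",f,(265,190,30,30)),("side",g,(280,205,30,30))):
    m=mask(F,roi,red); c=big(m);r=cv2.minAreaRect(c);print(n,"red",cent(m),r, ray(F,*cent(m)[:2],.08))
br=lambda r,gg,b:(r>140)&(r-b>70)&(gg>90)
for n,F,roi in(("top",f,(218,192,12,24)),("side",g,(250,262,20,16))):
    m=mask(F,roi,br); k,l,st,ce=cv2.connectedComponentsWithStats(m)
    for i in range(1,k): print(n,"pin",st[i],ce[i],ray(F,*ce[i],.07))
gr=lambda r,gg,b:(gg>r+25)&(gg>b+15)
og=lambda r,gg,b:(r>150)&(gg<120)&(b<60)
for nm,fn,rt,rs,z in(("globe",gr,(370,130,50,50),(300,125,45,40),.035),("cup",og,(315,120,45,45),(262,145,45,50),.085)):
  for n,F,roi in(("top",f,rt),("side",g,rs)):
    m=mask(F,roi,fn);print(nm,n,cent(m),ray(F,*cent(m)[:2],z))
E
```

```text
top plate rect z22 ((499.5743408203125, -368.1348571777344), (61.67995071411133, 57.46739959716797), 29.553129196166992) 395.5
[403.52942 215.88235]
[420.29413 205.82355]
[431.58826 224.64706]
[414.82355 234.70587]
side plate rect z22 ((496.9021301269531, -366.7511901855469), (55.575435638427734, 59.11686706542969), 30.606473922729492) 168.5
[374. 154.]
[392. 154.]
[392. 167.]
[374. 167.]
big ((339.6015930175781, -349.627197265625), (71.35807800292969, 80.01781463623047), 85.8193130493164)
small ((458.32879638671875, -475.7652282714844), (43.63324737548828, 36.70707702636719), 30.297964096069336)
top red (279.5, 200.2, 10.0) ((280.0, 204.0), (0.0, 0.0), 0.0) [0.54791648 0.02602952 0.08      ]
side red (294.8615384615385, 221.46153846153845, 65.0) ((294.808837890625, 221.4852752685547), (4.630461692810059, 14.405879974365234), 30.963754653930664) [0.54770924 0.01699193 0.08      ]
top pin [221 197   2   3   4] [221.5 198. ] [0.55458666 0.18640903 0.07      ]
top pin [223 210   2   2   4] [223.5 210.5] [0.51994845 0.17984996 0.07      ]
side pin [252 265   2   4   7] [252.57142857 266.28571429] [0.55321767 0.18740022 0.07      ]
side pin [265 270   2   4   7] [265.42857143 271.71428571] [0.51633951 0.18064708 0.07      ]
globe top (394.8065843621399, 154.17489711934155, 486.0) [ 0.69070607 -0.30432918  0.035     ]
globe side (321.79274611398966, 144.06735751295338, 386.0) [ 0.68820674 -0.30416223  0.035     ]
cup top (336.3921568627451, 146.11764705882354, 51.0) [ 0.69984155 -0.13040061  0.085     ]
cup side (281.4989898989899, 168.37979797979798, 495.0) [ 0.69558563 -0.11165782  0.085     ]
```

```bash
cat >> meas.py <<'E'
def tri(f,pf,g,pg):
    A=[];b=[]
    ds=[]
    for F,p in((f,pf),(g,pg)):
        d=F["R"]@np.array([(p[0]-F["cx"])/F["fx"],(p[1]-F["cy"])/F["fy"],1.0]); d/=np.linalg.norm(d)
        P=np.eye(3)-np.outer(d,d); A.append(P); b.append(P@F["eye"])
    x=np.linalg.lstsq(np.vstack(A),np.hstack(b),rcond=None)[0]
    return x, np.linalg.norm(A[0]@(x-f["eye"]))+np.linalg.norm(A[1]@(x-g["eye"]))
E
python3 - <<'E'
from meas import *
f=cam("top"); g=cam("side")
wood=lambda r,gg,b:(r>165)&(gg>135)&(b>85)
for n,F,roi in(("top",f,(185,170,90,70)),("side",g,(215,235,90,90))):
    x0,y0,w,h=roi
    m=mask(F,roi,wood); hull=cv2.convexHull(big(cv2.morphologyEx(m,cv2.MORPH_CLOSE,np.ones((15,15)))))
    print(n,worldrect(F,hull,.028))
    cv2.imwrite(f"pics/m_{n}.png",cv2.resize(m[y0:y0+h,x0:x0+w],None,fx=5,fy=5))
# red
red=lambda r,gg,b:(r>gg*1.8+20)&(r>110)&(b<70)&(gg<75)
C={}
for n,F,roi in(("top",f,(265,192,30,22)),("side",g,(280,205,30,30))):
    m=mask(F,roi,red); c=np.argwhere(m)[:,::-1].astype(float); mu=c.mean(0); w,v=np.linalg.eigh(np.cov(c.T)); t=(c-mu)@v[:,1]
    C[n]=mu; print(n,len(c),mu,v[:,1],t.min(),t.max()); 
print("handle",tri(f,C["top"],g,C["side"]))
x0,y0=205,190; print(f["pixels"][202:208,264:290].tolist()[3][::4])
# holes top (dark)
m=mask(f,(408,205,20,30),lambda r,gg,b:(r+gg+b<330))
k,l,st,ce=cv2.connectedComponentsWithStats(m); 
for i in range(1,k): print("hole",st[i],ce[i],ray(f,*ce[i],.020))
E
```

```text
top ((535.92724609375, 183.58758544921875), (130.063232421875, 229.2312774658203), 11.500956535339355)
side ((534.7584838867188, 182.26275634765625), (129.33668518066406, 205.33250427246094), 12.050304412841797)
top 41 [278.56097561 201.73170732] [-0.97477281  0.22319939] -7.861074117696846 7.876514988092254
side 81 [295.03703704 221.50617284] [-0.52640775  0.85023225] -7.294067899294094 7.322564371743917
handle (array([0.54029758, 0.02691536, 0.09662751]), np.float64(0.0026536756882490245))
[[114, 90, 70], [99, 103, 108], [227, 65, 64], [135, 62, 53], [103, 79, 58], [168, 124, 90], [167, 123, 90]]
hole [408 205  20  11  98] [418.35714286 208.30612245] [ 0.53450589 -0.37209081  0.02      ]
hole [413 213   4   5  13] [414.23076923 215.23076923] [ 0.51433314 -0.35946808  0.02      ]
hole [408 224   1   1   1] [408. 224.] [ 0.4889159  -0.34066789  0.02      ]
hole [419 224   4   4  12] [420.75       225.66666667] [ 0.48426732 -0.37734935  0.02      ]
hole [408 226   6   9  26] [409.73076923 230.07692308] [ 0.47146331 -0.34514121  0.02      ]
hole [417 229  11   6  35] [423.25714286 232.11428571] [ 0.46576963 -0.38395477  0.02      ]
```

View pics/m_top.png

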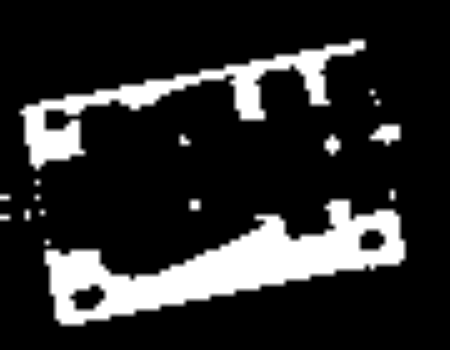

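```bash
python3 - <<'E'
from meas import *
f=cam("top"); g=cam("side")
for n,F in(("top",f),("side",g)):
    roi=(215,190,18,26) if n=="top" else (245,258,28,24)
    x0,y0,w,h=roi
    p=F["pixels"][y0:y0+h,x0:x0+w].astype(float)
    # yellowness weights
    W=np.clip(np.minimum(p[...,0],p[...,1]*1.4)-p[...,2]-45,0,None)
    m=(W>0).astype(np.uint8); k,l,st,ce=cv2.connectedComponentsWithStats(m,connectivity=8)
    for i in range(1,k):
        if st[i][4]<3: continue
        yy,xx=np.nonzero(l==i); ww=W[yy,xx]; print(n,st[i],(xx*ww).sum()/ww.sum()+x0,(yy*ww).sum()/ww.sum()+y0, p[yy,xx].mean(0))
for (u,v) in [(60,160),(470,78),(100,420),(518,345)]:
    print("top corner",ray(f,180+u/6-.42,165+v/6-.42,.028)[:2]*1000)
zoom(f,"t_v2.png",185,170,90,70,8); zoom(g,"s_v2.png",220,255,90,70,8)
E
```

```text
top [10  4  8  2  8] 228.73529411764707 194.47058823529412 [148.    126.375  98.75 ]
top [0 7 3 1 3] 216.2 197.0 [150.         127.66666667 100.        ]
top [6 7 3 3 8] 221.52941176470588 197.94117647058823 [157.125 131.5    82.375]
top [ 8 20  3  3  7] 223.62820512820514 210.6025641025641 [163.57142857 137.42857143  85.14285714]
side [ 0  0 12 12 76] 251.3110072689512 262.21703011422636 [155.94736842 128.39473684  85.60526316]
side [19 12  3  5 14] 265.422138836773 271.75046904315195 [140.14285714 114.42857143  57.07142857]
top corner [579.56713848 286.34282535]
top corner [620.52182388  91.93209133]
top corner [455.87598568 262.45935472]
top corner [492.06117207  66.73126942]
```

View pics/t_v2.png

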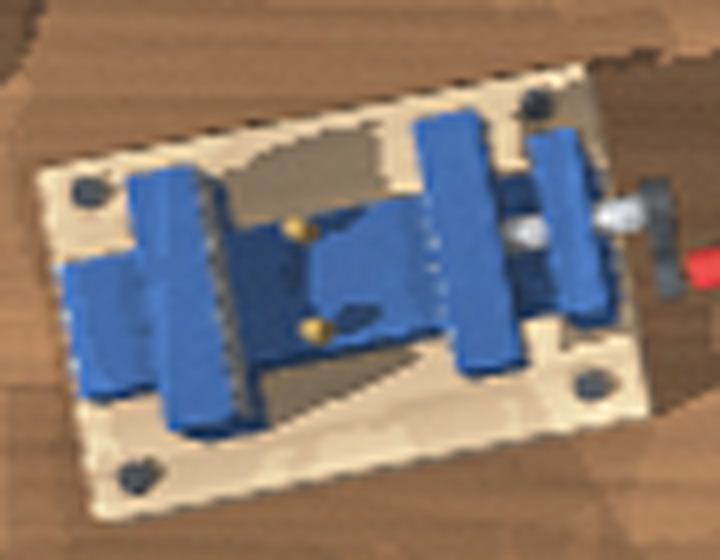

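View pics/s_v2.png

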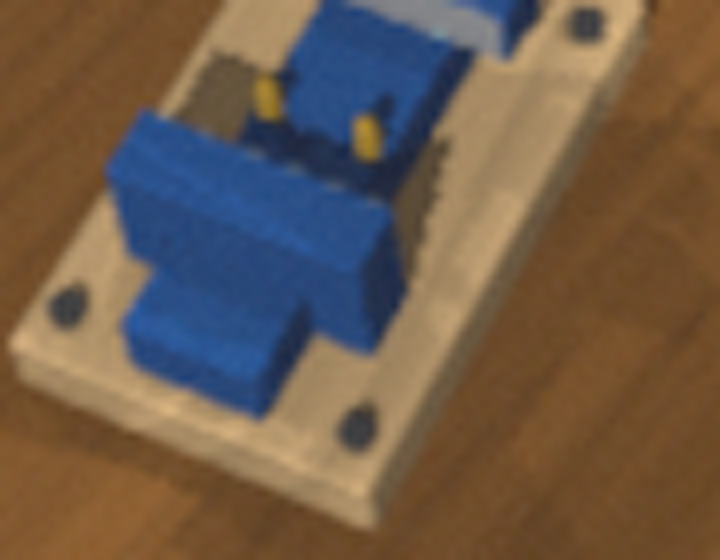

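```bash
python3 - <<'E'
from meas import *
f=cam("top"); g=cam("side")
T=lambda u,v:(185+u/8-.44,170+v/8-.44); S=lambda u,v:(220+u/8-.44,255+v/8-.44)
for p in [(300,228),(316,329)]: print("top pin",ray(f,*T(*p),.070)*1000)
for p in [(265,78),(366,118)]: print("side tip",ray(g,*S(*p),.074)*1000)
for p in [(269,117),(369,158)]: print("side base",ray(g,*S(*p),.056)*1000)
C=np.array([ray(f,*T(*p),.028)[:2]*1000 for p in [(38,172),(588,66),(98,520),(650,415)]]);print(C, C.mean(0))
for a,b in((0,1),(2,3),(0,2),(1,3)): d=C[a]-C[b]; print(np.linalg.norm(d),np.degrees(np.arctan2(d[1],d[0])))
# side corners: left (12,345), bottom(378,500), right (645,8)
D=np.array([ray(g,*S(*p),.028)[:2]*1000 for p in [(12,345),(378,497),(645,8)]]);print(D,(D[0]+D[2])/2)
for a,b in((0,1),(1,2)): d=D[a]-D[b]; print(np.linalg.norm(d),np.degrees(np.arctan2(d[1],d[0])))
# back jaw top corners (z 84) & jaw tops
for p in [(210,170),(252,430),(415,118),(480,112),(458,375),(522,362)]: print("jaw top",ray(f,*T(*p),.084)[:2]*1000)
E
```

```text
top pin [554.42760737 184.8650946   70.        ]
top pin [519.44469572 178.30166291  70.        ]
side tip [554.8477377 184.4053088  74.       ]
side tip [519.24985335 177.06516539  74.        ]
side base [553.15038153 187.31409427  56.        ]
side base [517.32976073 180.29956969  56.        ]
[[580.10365286 287.13446718]
 [619.85019685  91.49696074]
 [455.93821111 260.87845085]
 [493.89723909  67.05560924]] [537.44732498 176.641372  ]
199.63421973030677 101.48415016600298
197.50489040731898 101.08078421524391
126.91113157802805 11.93987063256284
128.3024833442722 10.981841517395246
[[578.16245338 287.40122213]
 [450.7653777  260.15952209]
 [491.9358035   69.65139639]] [535.04912844 178.52630926]
130.2771089369494 12.069955425083965
194.90600277557277 102.19457269830069
jaw top [572.26784754 213.33486142]
jaw top [483.51636636 196.12523471]
jaw top [590.66199772 144.09709994]
jaw top [592.87399236 121.96433829]
jaw top [502.4600232  127.24034457]
jaw top [506.9792371  105.71608896]
```

{"op": "jog_arm", "data": {
  "slide": [
    [29, 21, -13],
    [58, 42, -26],
    [87, 63, -39],
    [116, 84, -52],
    [145, 105, -65],
    [174, 126, -78],
    [203, 147, -91],
    [232, 168, -104],
    [261, 189, -117],
    [290, 210, -130],
    [318, 230, -144],
    [318, 230, -144]
  ],
  "angular": [
    [0, 0, 1.2],
    [0, 0, 2.4],
    [0, 0, 3.6],
    [0, 0, 4.8],
    [0, 0, 6],
    [0, 0, 7.2],
    [0, 0, 8.4],
    [0, 0, 9.6],
    [0, 0, 10.8],
    [0, 0, 12],
    [0, 0, 13.3],
    [0, 0, 13.3]
  ],
  "fingers": 87
}}

```text
t: 1.8
ee_pos: [0.5015, -0.3649, 0.2589]
tcp_rot: [0.868, -0.497, -0.001, -0.001]
force: [-0.8, -0.3, 0.3]
gripper_width: 0.999
```

```bash
cat >> h.py <<'E'
def st():
    s=arm.get_state(); q=R.from_quat(s["tcp_rot"]); x=q.as_matrix()
    print("t",round(s["t"],2),"pos",np.round(s["ee_pos"]*1000,1),"yaw",round(np.degrees(np.arctan2(x[1,0],x[0,0])),2),"zax",np.round(x[:,2],4),"F",np.round(s["force"],2),"M",np.round(s["ft_torque"],2),"w",round(s["gripper_width"]*87,1),"q6",round(s["joints"][5],2))
    return s
E
python3 - <<'E'
from h import *
st(); f=cam("top"); zoom(f,"t1.png",360,160,120,90,6); g=cam("side"); zoom(g,"s1.png",340,100,110,90,7)
E
```

```text
t 1.8 pos [ 501.5 -364.9  258.9] yaw -59.58 zax [-0.0011  0.0029 -1.    ] F [-0.79 -0.31  0.32] M [0.06 0.05 0.03] w 86.9 q6 0.23
```

View pics/s1.png

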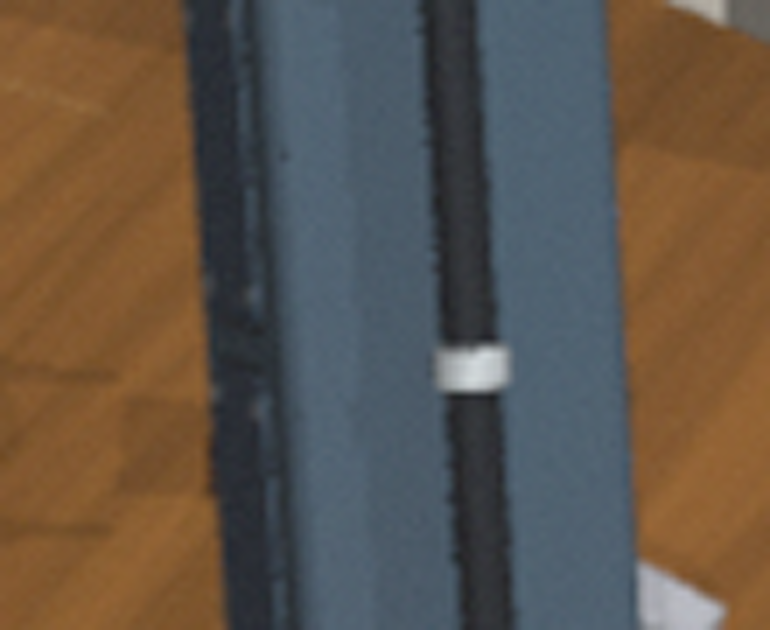

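View pics/t1.png

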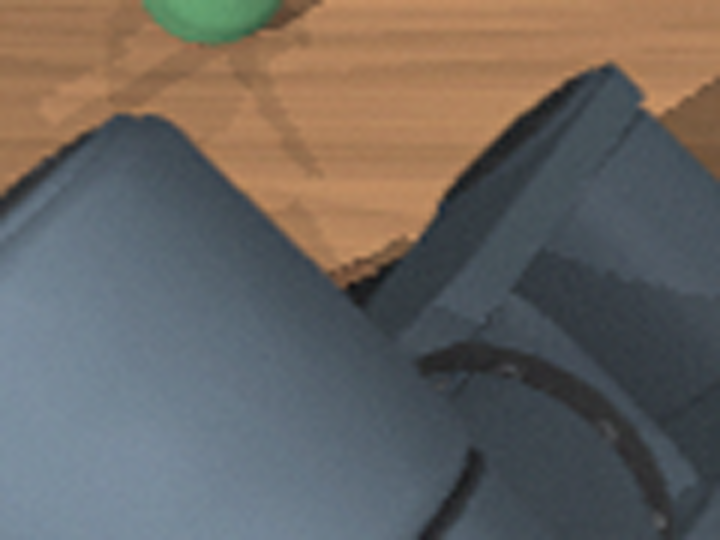

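{"op": "jog_arm", "data": {
  "slide": [
    [-2.5, -3, -15],
    [-2.5, -3, -30],
    [-2.5, -3, -45],
    [-2.5, -3, -60],
    [-2.5, -3, -68],
    [-2.5, -3, -73],
    [-2.5, -3, -73],
    [-2.5, -3, -73]
  ],
  "angular": [
    [0, 0, -0.2],
    [0, 0, -0.2],
    [0, 0, -0.2],
    [0, 0, -0.2],
    [0, 0, -0.2],
    [0, 0, -0.2],
    [0, 0, -0.2],
    [0, 0, -0.2]
  ]
}}

```text
t: 2.7
ee_pos: [0.4972, -0.3707, 0.1876]
tcp_rot: [0.866, -0.5, -0.0, 0.0]
force: [-0.0, -0.2, -0.2]
gripper_width: 1.001
```

```bash
python3 -c "
from h import *
st()"
```

```text
t 2.7 pos [ 497.2 -370.7  187.6] yaw -59.95 zax [-3.e-04 -3.e-04 -1.e+00] F [-0.02 -0.17 -0.24] M [-0.02 -0.   -0.  ] w 87.1 q6 0.23
```

{"op": "jog_arm", "data": {
  "slide": [
    [1.8, 2.5, -2],
    [1.8, 2.5, -2],
    [1.8, 2.5, -2]
  ],
  "angular": [
    [0, 0, 0],
    [0, 0, 0],
    [0, 0, 0]
  ]
}}

```text
t: 3.0
ee_pos: [0.4993, -0.368, 0.186]
tcp_rot: [0.866, -0.499, 0.0, 0.0]
force: [-0.0, 0.4, 0.4]
gripper_width: 1.002
```

{"op": "jog_arm", "data": {
  "slide": [
    [0, 0, 0],
    [0, 0, 0],
    [0, 0, 0],
    [0, 0, 0],
    [0, 0, 0],
    [0, 0, 0],
    [0, 0, 0],
    [0, 0, 0]
  ],
  "angular": [
    [0, 0, 0],
    [0, 0, 0],
    [0, 0, 0],
    [0, 0, 0],
    [0, 0, 0],
    [0, 0, 0],
    [0, 0, 0],
    [0, 0, 0]
  ],
  "fingers": 45
}}

```text
t: 3.8
ee_pos: [0.4993, -0.3682, 0.186]
tcp_rot: [0.866, -0.499, 0.001, 0.0]
force: [-0.2, -0.4, 0.1]
gripper_width: 0.618
```

```bash
python3 -c "
from h import *
st()"
```

```text
t 3.8 pos [ 499.3 -368.2  186. ] yaw -59.92 zax [ 5.0e-04 -1.2e-03 -1.0e+00] F [-0.17 -0.45  0.06] M [-0.11 -0.06  0.03] w 53.8 q6 0.23
```

{"op": "jog_arm", "data": {
  "slide": [
    [0, 0, 5],
    [0, 0, 15],
    [0, 0, 30],
    [0, 0, 45],
    [0, 0, 60],
    [-1, 10, 70],
    [-3, 30, 75],
    [-5, 55, 75],
    [-7, 80, 75],
    [-9, 105, 75],
    [-11, 130, 75],
    [-13, 155, 75]
  ],
  "angular": [
    [0, 0, 0],
    [0, 0, 0],
    [0, 0, 0],
    [0, 0, 0],
    [0, 0, 0],
    [0, 0, -1],
    [0, 0, -3],
    [0, 0, -5],
    [0, 0, -7],
    [0, 0, -9],
    [0, 0, -11],
    [0, 0, -13]
  ]
}}

```text
t: 5.0
ee_pos: [0.4859, -0.2115, 0.2618]
tcp_rot: [0.804, -0.595, 0.0, 0.0]
force: [0.4, -1.1, -1.3]
gripper_width: 0.616
```

{"op": "jog_arm", "data": {
  "slide": [
    [-2, 20, 0],
    [-4, 40, 0],
    [-5, 60, 0],
    [-6, 75, 0],
    [-6, 80, 0],
    [-6, 80, 0]
  ],
  "angular": [
    [0, 0, -1.5],
    [0, 0, -3],
    [0, 0, -4.5],
    [0, 0, -6],
    [0, 0, -6],
    [0, 0, -6]
  ]
}}

```text
t: 5.6
ee_pos: [0.4797, -0.1306, 0.2623]
tcp_rot: [0.772, -0.636, 0.001, 0.0]
force: [-0.3, 0.5, -1.4]
gripper_width: 0.622
```

```bash
python3 -c "
from h import *
st()
f=cam('top'); save(f,'t2.png')"
```

```text
t 5.6 pos [ 479.7 -130.6  262.3] yaw -78.94 zax [ 5.0e-04 -1.3e-03 -1.0e+00] F [-0.34  0.55 -1.37] M [0.01 0.04 0.08] w 54.1 q6 0.89
```

View pics/t2.png

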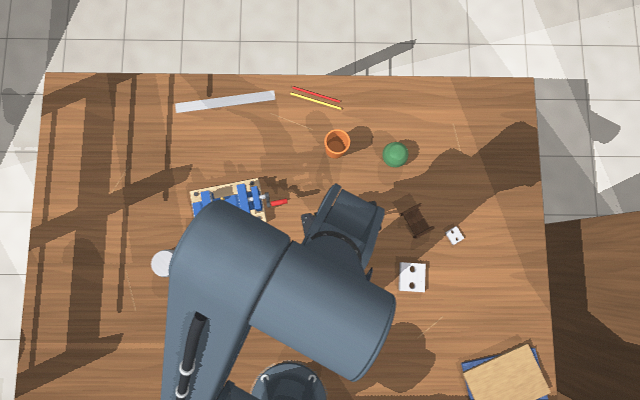

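{"op": "jog_arm", "data": {
  "slide": [
    [0, 0, -15],
    [0, 0, -30],
    [0, 0, -45],
    [0, 0, -58],
    [0, 0, -68],
    [0, 0, -74],
    [0, 0, -77],
    [0, 0, -78],
    [0, 0, -78]
  ],
  "angular": [
    [0, 0, 0],
    [0, 0, 0],
    [0, 0, 0],
    [0, 0, 0],
    [0, 0, 0],
    [0, 0, 0],
    [0, 0, 0],
    [0, 0, 0],
    [0, 0, 0]
  ]
}}

```text
t: 6.55
ee_pos: [0.4802, -0.1314, 0.1845]
tcp_rot: [0.772, -0.636, 0.001, 0.0]
force: [0.2, 0.1, -1.4]
gripper_width: 0.617
```

```bash
python3 -c "
from h import *
st()
f=cam('top'); save(f,'t3.png');f=cam('side'); save(f,'s3.png')"
```

```text
t 6.55 pos [ 480.2 -131.4  184.5] yaw -78.98 zax [ 0.0016 -0.0021 -1.    ] F [ 0.23  0.15 -1.43] M [ 0.03 -0.01  0.04] w 53.6 q6 0.89
```

View pics/s3.png

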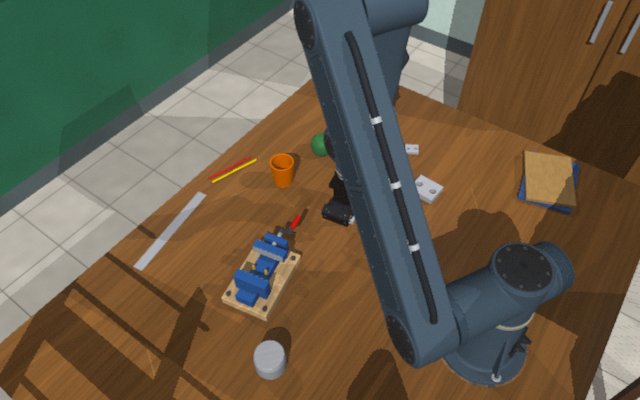

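Lower the last millimetre, then release.

{"op": "jog_arm", "data": {
  "slide": [
    [0, 0, -1],
    [0, 0, -2],
    [0, 0, -2],
    [0, 0, -2]
  ],
  "angular": [
    [0, 0, 0],
    [0, 0, 0],
    [0, 0, 0],
    [0, 0, 0]
  ]
}}

```text
t: 7.05
ee_pos: [0.4802, -0.1314, 0.1827]
tcp_rot: [0.772, -0.636, 0.002, 0.0]
force: [-0.4, 0.8, -1.0]
gripper_width: 0.615
```

{"op": "jog_arm", "data": {
  "slide": [
    [0, 0, 0],
    [0, 0, 0],
    [0, 0, 0],
    [0, 0, 0]
  ],
  "angular": [
    [0, 0, 0],
    [0, 0, 0],
    [0, 0, 0],
    [0, 0, 0]
  ],
  "fingers": 62
}}

```text
t: 7.45
ee_pos: [0.4803, -0.1314, 0.1828]
tcp_rot: [0.772, -0.636, 0.002, 0.0]
force: [-0.4, -0.0, -0.3]
gripper_width: 0.711
```

{"op": "jog_arm", "data": {
  "slide": [
    [0, 0, 0],
    [0, 0, 0],
    [0, 0, 0],
    [0, 0, 0],
    [0, 0, 15],
    [0, 0, 40],
    [0, 0, 65],
    [-2, -25, 80],
    [-4, -60, 80],
    [-6, -100, 80],
    [-8, -140, 80],
    [-10, -160, 80]
  ],
  "angular": [
    [0, 0, 0],
    [0, 0, 0],
    [0, 0, 0],
    [0, 0, 0],
    [0, 0, 0],
    [0, 0, 0],
    [0, 0, 0],
    [0, 0, 7],
    [0, 0, 15],
    [0, 0, 23],
    [0, 0, 31],
    [0, 0, 39]
  ],
  "fingers": 87
}}

```text
t: 8.65
ee_pos: [0.4704, -0.2948, 0.2632]
tcp_rot: [0.94, -0.34, 0.003, 0.001]
force: [-0.4, 0.4, 0.3]
gripper_width: 1.0
```

```bash
python3 -c "
from h import *
st()
f=cam('top'); save(f,'t4.png');f=cam('side'); save(f,'s4.png')"
```

```text
t 8.65 pos [ 470.4 -294.8  263.2] yaw -39.77 zax [ 0.0056 -0.0032 -1.    ] F [-0.45  0.44  0.32] M [-0.05 -0.04  0.05] w 87.0 q6 -0.07
```

View pics/s4.png

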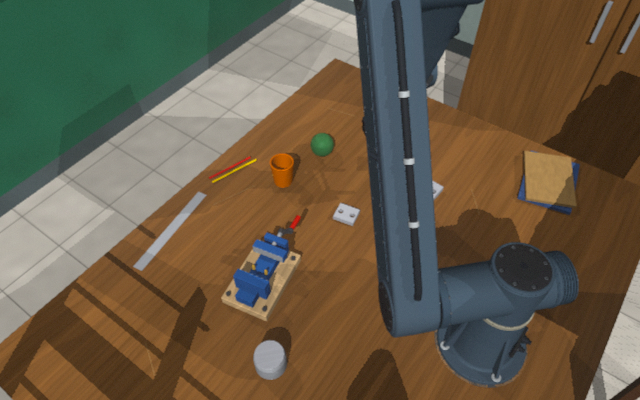

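View pics/t4.png

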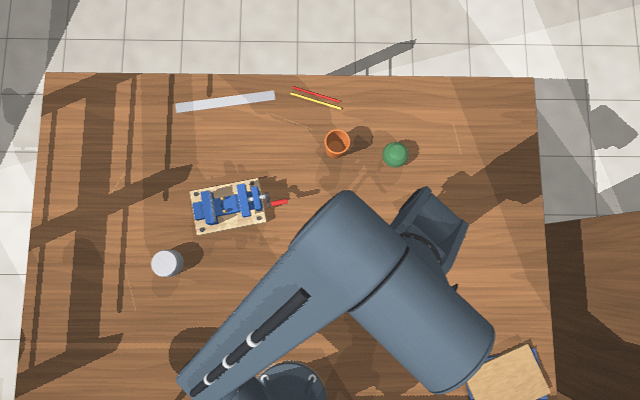

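```bash
python3 - <<'E'
from meas import *
g=cam("side"); zoom(g,"s5.png",325,195,45,35,14)
m=mask(g,(328,198,38,30),lambda r,gg,b:(abs(r-b)<35)&(r>110)); c=big(m); print(worldrect(g,c,.014),cv2.minAreaRect(c))
for p in [(0.480,-.1314,.014)]: print(proj(g,p))
E
```

```text
((477.5818176269531, -129.2214813232422), (65.51056671142578, 67.08367919921875), 11.855963706970215) ((345.8965759277344, 213.7586212158203), (23.026222229003906, 18.9409236907959), 21.801410675048828)
[345.52303346 212.77515474]
```

View pics/s5.png

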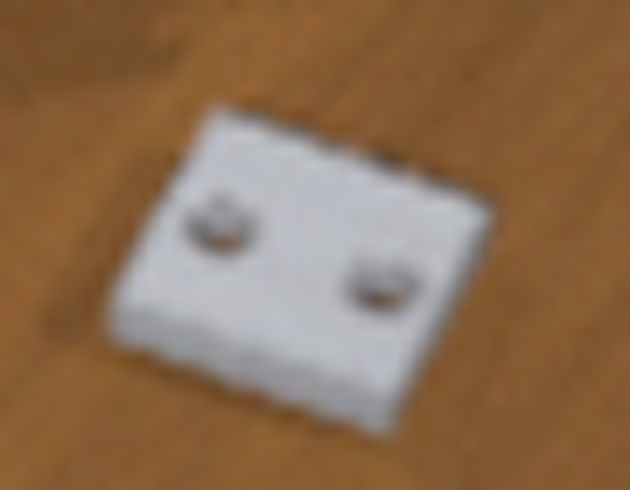

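```bash
python3 - <<'E'
from meas import *
g=cam("side")
S=lambda u,v:(325+u/14-.46,195+v/14-.46)
C=np.array([ray(g,*S(*p),.014)[:2]*1000 for p in [(220,106),(492,205),(390,402),(110,312)]]); print(C,C.mean(0))
for i in range(4): d=C[(i+1)%4]-C[i]; print(np.linalg.norm(d),np.degrees(np.arctan2(d[1],d[0])))
H=np.array([ray(g,*S(*p),.013)[:2]*1000 for p in [(221,222),(382,284)]]);print(H,H.mean(0),np.degrees(np.arctan2(*(H[0]-H[1])[::-1])))
E
```

```text
[[ 514.84566412 -155.44184071]
 [ 453.89688324 -166.42154542]
 [ 442.96269837 -111.36985171]
 [ 502.45347216  -97.12163569]] [ 478.53967947 -132.58871838]
61.92986198834969 -169.7879004906486
56.12704676567861 101.23370247803803
61.17322801362156 13.468802605146074
59.6222503346956 -78.00390119662676
[[ 497.59264575 -130.54861928]
 [ 461.41733225 -136.43303659]] [ 479.504989   -133.49082793] 9.239034773635964
```

{"op": "jog_arm", "data": {
  "slide": [
    [1, 16, 0],
    [2, 32, 0],
    [3, 48, 0],
    [4, 64, 0],
    [5, 80, 0],
    [6, 100, 0],
    [7, 120, -10],
    [8, 140, -20],
    [9, 155, -30],
    [9.6, 163, -38],
    [9.6, 163, -38],
    [9.6, 163, -38]
  ],
  "angular": [
    [0, 0, 5],
    [0, 0, 10],
    [0, 0, 16],
    [0, 0, 22],
    [0, 0, 28],
    [0, 0, 34],
    [0, 0, 40],
    [0, 0, 46],
    [0, 0, 50],
    [0, 0, 50.8],
    [0, 0, 50.8],
    [0, 0, 50.8]
  ]
}}

```text
t: 10.05
ee_pos: [0.4795, -0.1278, 0.2245]
tcp_rot: [0.996, 0.092, 0.0, -0.001]
force: [0.4, -0.4, -0.5]
gripper_width: 1.0
```

{"op": "jog_arm", "data": {
  "slide": [
    [0, 0, 0],
    [0, 0, 0]
  ],
  "angular": [
    [0, 0, 0],
    [0, 0, 0]
  ]
}}

```text
t: 10.25
ee_pos: [0.4797, -0.1285, 0.225]
tcp_rot: [0.996, 0.092, 0.001, -0.001]
force: [0.1, -0.3, 0.9]
gripper_width: 1.002
```

```bash
python3 -c "
from h import *
st()"
```

```text
t 10.25 pos [ 479.7 -128.5  225. ] yaw 10.51 zax [ 0.0019  0.0017 -1.    ] F [ 0.06 -0.26  0.86] M [-0.05 -0.13  0.02] w 87.2 q6 -0.67
```

{"op": "jog_arm", "data": {
  "slide": [
    [0.2, -3, -8],
    [0.2, -3, -18],
    [0.2, -3, -28],
    [0.2, -3, -36],
    [0.2, -3, -40],
    [0.2, -3, -40],
    [0.2, -3, -40]
  ],
  "angular": [
    [0, 0, 0.5],
    [0, 0, 0.5],
    [0, 0, 0.5],
    [0, 0, 0.5],
    [0, 0, 0.5],
    [0, 0, 0.5],
    [0, 0, 0.5]
  ]
}}

```text
t: 10.95
ee_pos: [0.4799, -0.1314, 0.1848]
tcp_rot: [0.995, 0.096, 0.001, -0.001]
force: [0.6, 0.1, -0.4]
gripper_width: 0.996
```

```bash
python3 -c "
from h import *
st()"
```

```text
t 10.95 pos [ 479.9 -131.4  184.8] yaw 11.02 zax [ 0.0015  0.0019 -1.    ] F [ 0.61  0.09 -0.38] M [-0.01 -0.12  0.04] w 86.7 q6 -0.69
```

{"op": "jog_arm", "data": {
  "slide": [
    [0, 0, 0],
    [0, 0, 0],
    [0, 0, 0],
    [0, 0, 0],
    [0, 0, 0],
    [0, 0, 0],
    [0, 0, 0]
  ],
  "angular": [
    [0, 0, 0],
    [0, 0, 0],
    [0, 0, 0],
    [0, 0, 0],
    [0, 0, 0],
    [0, 0, 0],
    [0, 0, 0]
  ],
  "fingers": 53
}}

```text
t: 11.65
ee_pos: [0.48, -0.1314, 0.185]
tcp_rot: [0.995, 0.096, 0.001, -0.001]
force: [-0.6, 1.2, 3.6]
gripper_width: 0.711
```

{"op": "jog_arm", "data": {
  "slide": [
    [0, 0, 10],
    [0, 0, 30],
    [0, 0, 50],
    [0, 0, 70],
    [0, 0, 90],
    [1, 10, 110],
    [6, 35, 120],
    [11, 60, 125],
    [16, 88, 125],
    [21, 116, 125],
    [26, 144, 125],
    [31, 172, 125]
  ],
  "angular": [
    [0, 0, 0],
    [0, 0, 0],
    [0, 0, 0],
    [0, 0, 0],
    [0, 0, 0],
    [0, 0, 0],
    [0, 0, 0],
    [0, 0, 0],
    [0, 0, 0],
    [0, 0, 0],
    [0, 0, 0],
    [0, 0, 0]
  ]
}}

```text
t: 12.85
ee_pos: [0.5106, 0.0417, 0.3103]
tcp_rot: [0.995, 0.096, 0.001, -0.001]
force: [1.2, -0.5, -1.1]
gripper_width: 0.706
```

```bash
python3 -c "
from h import *
st()"
```

```text
t 12.85 pos [510.6  41.7 310.3] yaw 11.01 zax [ 0.0012  0.0017 -1.    ] F [ 1.18 -0.52 -1.14] M [-0.01 -0.15  0.03] w 61.4 q6 -0.33
```

{"op": "jog_arm", "data": {
  "slide": [
    [5, 27, 0],
    [10, 54, 0],
    [15, 81, 0],
    [20, 108, 0],
    [24, 130, 0],
    [26, 140, 0],
    [26, 140, 0],
    [26, 140, 0]
  ],
  "angular": [
    [0, 0, 0],
    [0, 0, 0],
    [0, 0, 0],
    [0, 0, 0.3],
    [0, 0, 0.3],
    [0, 0, 0.3],
    [0, 0, 0.3],
    [0, 0, 0.3]
  ]
}}

```text
t: 13.65
ee_pos: [0.5362, 0.1812, 0.3102]
tcp_rot: [0.995, 0.099, 0.0, -0.001]
force: [0.3, -1.1, -2.3]
gripper_width: 0.713
```

```bash
python3 -c "
from h import *
st()
f=cam('top'); zoom(f,'t6.png',170,130,130,100,6);g=cam('side'); zoom(g,'s6.png',200,150,130,130,4.6)"
```

```text
t 13.65 pos [536.2 181.2 310.2] yaw 11.33 zax [ 1.e-04  1.e-03 -1.e+00] F [ 0.3  -1.08 -2.33] M [ 0.02 -0.12  0.05] w 62.0 q6 -0.07
```

View pics/s6.png

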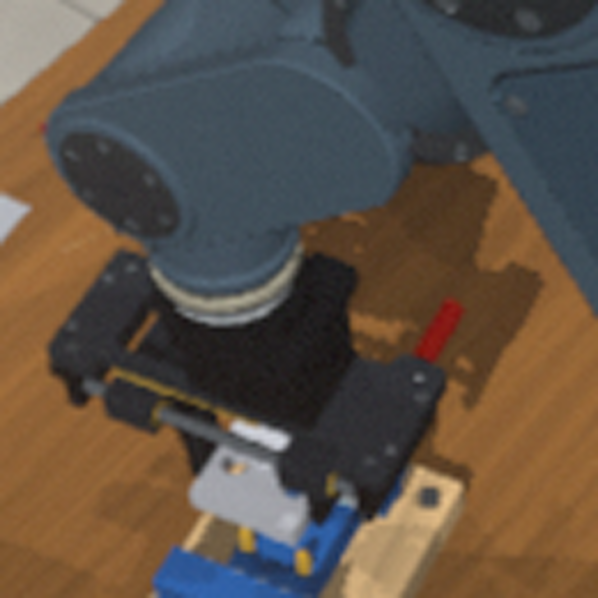

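View pics/t6.png

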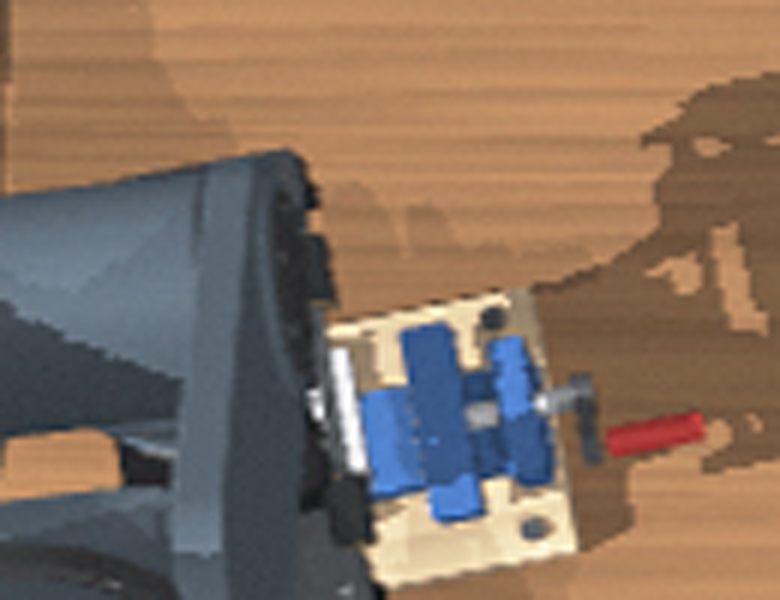

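```bash
python3 -c "
from h import *
g=cam('side'); zoom(g,'s7.png',230,228,55,50,14)"
```

```text
(no output)
```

View pics/s7.png

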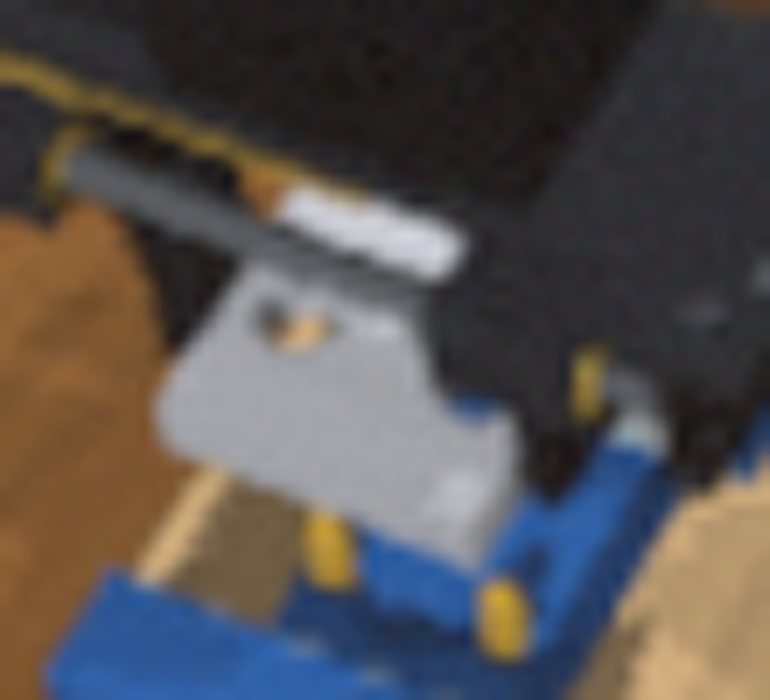

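```bash
python3 - <<'E'
from meas import *
g=cam("side"); a=np.radians(11.3); vx=np.array([np.cos(a),np.sin(a),0]); vy=np.array([-np.sin(a),np.cos(a),0])
img=cv2.imread("pics/s7.png")
c=np.array([.5362,.1812,.1252])
def px(p): u=proj(g,p); return tuple(int(round(k)) for k in ((u[0]-230+.46)*14,(u[1]-228+.46)*14))
P=lambda x,y,z: px(c+vx*x/1e3+vy*y/1e3+np.array([0,0,z/1e3]))
for z,col in((14,(0,0,255)),(0,(0,255,0))):
    cv2.polylines(img,[np.array([P(31,27,z),P(31,-27,z),P(-31,-27,z),P(-31,27,z)])],True,col,1)
for x in(18,-18): cv2.circle(img,P(x,0,14),6,(0,0,255),1)
cv2.imwrite("pics/s7b.png",img)
E
```

```text
(no output)
```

View pics/s7b.png

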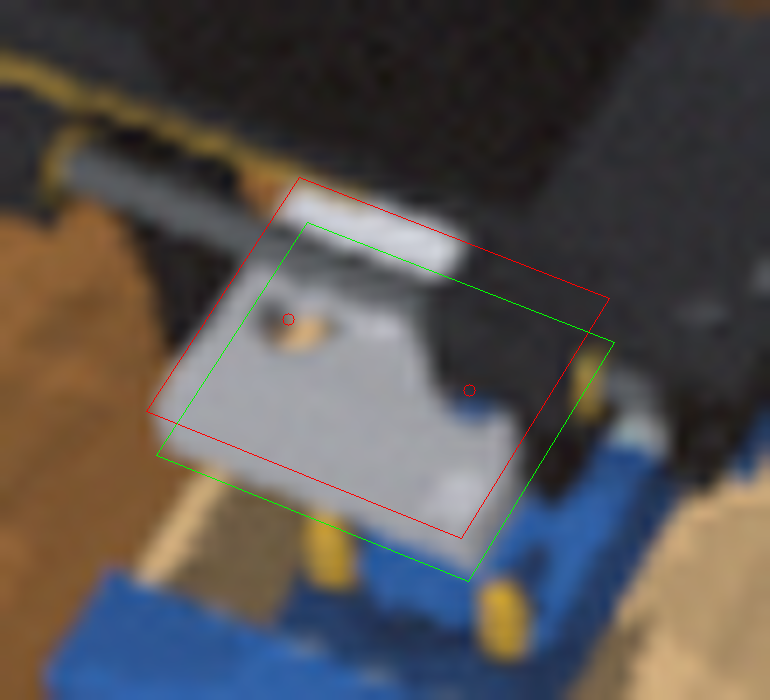

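```bash
python3 - <<'E'
from meas import *
f=cam("top");g=cam("side")
T=lambda u,v:(185+u/8-.44,170+v/8-.44); S=lambda u,v:(220+u/8-.44,255+v/8-.44)
a=np.radians(11.3); M=np.array([[np.cos(a),np.sin(a)],[-np.sin(a),np.cos(a)]]); n=np.array([536.5,182])
for k,F,ps in(("T back",f,[T(197,168),T(237,433)]),("T backrear",f,[T(128,178),T(172,430)]),("S back",g,[S(150,110),S(395,206)]),("S backrear",g,[S(106,172),S(362,268)]),("T jaw",f,[T(415,118),T(458,375)])):
    W=[M@(ray(F,*p,.084)[:2]*1000-n) for p in ps]; print(k,np.round(W,1))
E
```

```text
T back [[ 42.7  27.9]
 [-49.2  29.3]]
T backrear [[ 43.8  51.5]
 [-44.   50.6]]
S back [[ 41.5  29.1]
 [-44.7  27.8]]
S backrear [[ 42.6  54.2]
 [-45.8  51.1]]
T jaw [[ 45.7 -47.8]
 [-44.1 -47. ]]
```

{"op": "jog_arm", "data": {
  "slide": [
    [0, 0, -10],
    [0, 0, -20],
    [0, 0, -30],
    [0, 0, -38],
    [0, 0, -43],
    [0, 0, -46],
    [0, 0, -46]
  ],
  "angular": [
    [0, 0, 0],
    [0, 0, 0],
    [0, 0, 0],
    [0, 0, 0],
    [0, 0, 0],
    [0, 0, 0],
    [0, 0, 0]
  ]
}}

```text
t: 14.65
ee_pos: [0.5366, 0.181, 0.2638]
tcp_rot: [0.995, 0.098, 0.0, -0.001]
force: [0.5, -1.0, -2.1]
gripper_width: 0.709
```

```bash
python3 -c "
from h import *
st()
g=cam('side'); zoom(g,'s8.png',230,233,55,50,14)"
```

```text
t 14.65 pos [536.6 181.  263.8] yaw 11.25 zax [ 1.0e-04  1.5e-03 -1.0e+00] F [ 0.48 -0.96 -2.14] M [-0.02 -0.11  0.06] w 61.7 q6 -0.07
```

View pics/s8.png

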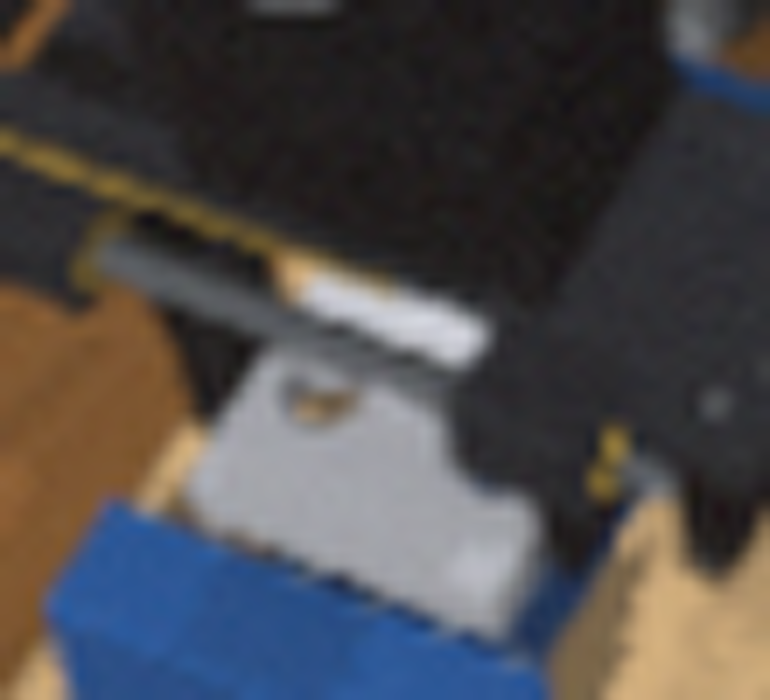

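{"op": "jog_arm", "data": {
  "slide": [
    [-0.3, 0, -3],
    [-0.3, 0, -5],
    [-0.3, 0, -7],
    [-0.3, 0, -9],
    [-0.3, 0, -9]
  ],
  "angular": [
    [0, 0, 0],
    [0, 0, 0],
    [0, 0, 0],
    [0, 0, 0],
    [0, 0, 0]
  ]
}}

```text
t: 15.2
ee_pos: [0.5363, 0.181, 0.2549]
tcp_rot: [0.995, 0.098, 0.0, -0.001]
force: [0.1, -0.5, -0.6]
gripper_width: 0.71
```

```bash
python3 -c "
from h import *
st()"
```

```text
t 15.2 pos [536.3 181.  254.9] yaw 11.25 zax [ 4.0e-04  1.5e-03 -1.0e+00] F [ 0.14 -0.48 -0.59] M [-0.02 -0.04  0.02] w 61.7 q6 -0.07
```

{"op": "jog_arm", "data": {
  "slide": [
    [0, 0, -3],
    [0, 0, -6],
    [0, 0, -9],
    [0, 0, -11],
    [0, 0, -11]
  ],
  "angular": [
    [0, 0, 0],
    [0, 0, 0],
    [0, 0, 0],
    [0, 0, 0],
    [0, 0, 0]
  ]
}}

```text
t: 15.7
ee_pos: [0.5362, 0.181, 0.2435]
tcp_rot: [0.995, 0.098, -0.0, -0.001]
force: [0.3, -0.5, -1.7]
gripper_width: 0.715
```

```bash
python3 -c "
from h import *
st()"
```

```text
t 15.7 pos [536.2 181.  243.5] yaw 11.25 zax [-5.0e-04  1.4e-03 -1.0e+00] F [ 0.28 -0.5  -1.66] M [ 0.01 -0.09  0.  ] w 62.2 q6 -0.07
```

{"op": "jog_arm", "data": {
  "slide": [
    [0, 0, -1],
    [0, 0, -2],
    [0, 0, -3],
    [0, 0, -3]
  ],
  "angular": [
    [0, 0, 0],
    [0, 0, 0],
    [0, 0, 0],
    [0, 0, 0]
  ]
}}

```text
t: 16.1
ee_pos: [0.5362, 0.181, 0.2411]
tcp_rot: [0.995, 0.098, 0.0, -0.001]
force: [-2.6, -0.2, 2.7]
gripper_width: 0.703
```

```bash
python3 -c "
from h import *
st()"
```

```text
t 16.1 pos [536.2 181.  241.1] yaw 11.25 zax [-1.0e-04  1.4e-03 -1.0e+00] F [-2.61 -0.16  2.66] M [-0.03 -0.   -0.04] w 61.2 q6 -0.07
```

{"op": "jog_arm", "data": {
  "slide": [
    [0, 0, 0],
    [0, 0, 0],
    [0, 0, 0],
    [0, 0, 0],
    [0, 0, 0],
    [0, 0, 0]
  ],
  "angular": [
    [0, 0, 0],
    [0, 0, 0],
    [0, 0, 0],
    [0, 0, 0],
    [0, 0, 0],
    [0, 0, 0]
  ],
  "fingers": 85
}}

```text
t: 16.7
ee_pos: [0.5362, 0.181, 0.241]
tcp_rot: [0.995, 0.098, -0.0, -0.001]
force: [-0.2, -0.3, -0.6]
gripper_width: 0.97
```

{"op": "jog_arm", "data": {
  "slide": [
    [0, 0, 10],
    [0, 0, 25],
    [0, 0, 45],
    [0, 0, 70],
    [0, 0, 95],
    [5, -20, 110],
    [10, -50, 110],
    [15, -80, 110],
    [20, -110, 110],
    [25, -140, 110],
    [27, -170, 110],
    [27, -200, 110]
  ],
  "angular": [
    [0, 0, 0],
    [0, 0, 0],
    [0, 0, 0],
    [0, 0, 0],
    [0, 0, 0],
    [0, 0, 0],
    [0, 0, 0],
    [0, 0, 0],
    [0, 0, 0],
    [0, 0, 0],
    [0, 0, 0],
    [0, 0, 0]
  ]
}}

```text
t: 17.9
ee_pos: [0.5633, -0.0203, 0.3518]
tcp_rot: [0.995, 0.098, 0.001, -0.001]
force: [0.0, -0.6, -0.6]
gripper_width: 0.977
```

```bash
python3 -c "
from h import *
st()
f=cam('top'); zoom(f,'t9.png',180,165,120,80,6);g=cam('side'); zoom(g,'s9.png',210,200,110,130,4.6)"
```

```text
t 17.9 pos [563.3 -20.3 351.8] yaw 11.25 zax [ 0.0011  0.0011 -1.    ] F [ 0.03 -0.63 -0.63] M [ 0.01 -0.08  0.04] w 85.0 q6 -0.43
```

View pics/s9.png

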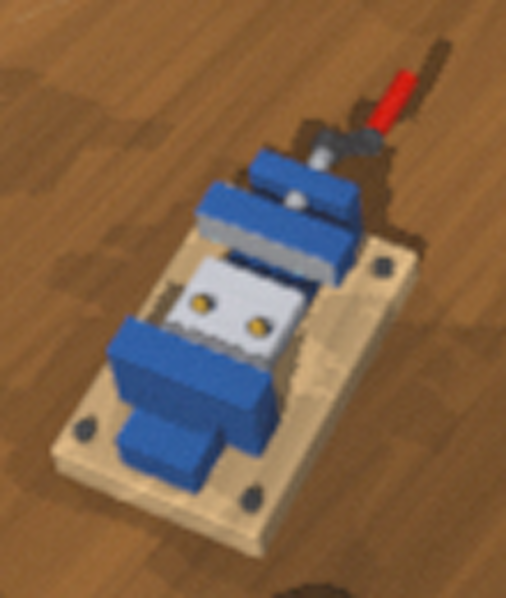

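View pics/t9.png

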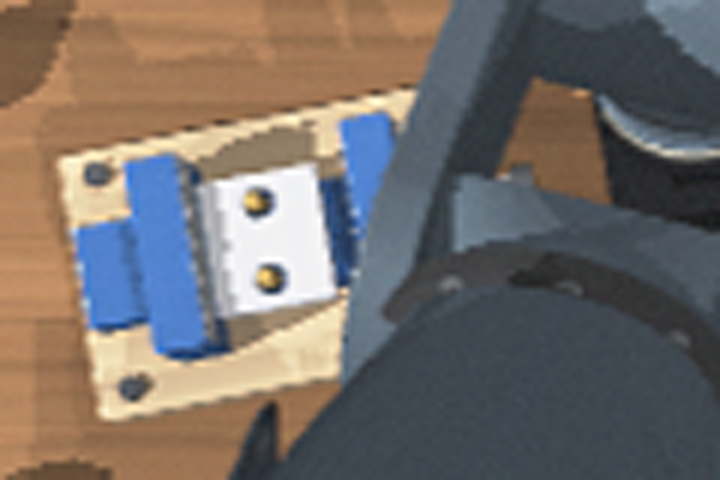

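```bash
cat >> meas.py <<'E'
A0=np.radians(11.3); VX=np.array([np.cos(A0),np.sin(A0),0]); VY=np.array([-np.sin(A0),np.cos(A0),0]); N=np.array([.5365,.182,.056])
AX=N-.153*VY; AX[2]=.072
def hpos(th,y=0): t=np.radians(th); return AX+.034*(VX*np.sin(t)+np.array([0,0,np.cos(t)]))+VY*y
E
python3 - <<'E'
from meas import *
f=cam("top");g=cam("side")
red=lambda r,gg,b:(r>gg*1.8+20)&(r>110)&(b<70)&(gg<75)
m=mask(g,(280,205,30,30),red); print(cent(m)[:2])
print("axis",AX)
for th in range(-80,-10,10): print(th,proj(g,hpos(th)),proj(f,hpos(th)),"ends",proj(g,hpos(th,-.022)),proj(g,hpos(th,.022)))
c=np.argwhere(m)[:,::-1]; print(c.min(0),c.max(0))
E
```

```text
(295.037037037037, 221.50617283950618)
axis [0.56647976 0.03196596 0.072     ]
-80 [297.14134389 226.41157425] [279.70478116 205.46955588] ends [300.70974909 220.44700209] [293.50644064 232.4872976 ]
-70 [296.54650357 224.9491393 ] [279.48802341 204.66258962] ends [300.13077067 218.98059145] [292.89524441 231.02924281]
-60 [295.62673361 223.43709854] [279.2105155  203.51579208] ends [299.22853545 217.46734434] [291.95743834 229.51871876]
-50 [294.40880289 221.9231432 ] [278.88034482 202.06140449] ends [298.02927853 215.95499507] [290.72034095 228.0033629 ]
-40 [292.92981126 220.45567962] [278.50759876 200.34297977] ends [296.56950898 214.49189374] [289.22165914 226.53163071]
-30 [291.2360634 219.0820619] [278.10405878 198.41417825] ends [294.89490419 213.12524143] [287.50834085 225.15102615]
-20 [289.3814987  217.84680602] [277.68279013 196.33698409] ends [293.05876416 211.89931163] [285.63497987 223.90630865]
[290 215] [300 228]
```

{"op": "jog_arm", "data": {
  "slide": [
    [-6, 12, -10],
    [-12, 24, -25],
    [-18, 35, -40],
    [-21, 40, -50],
    [-21, 40, -50],
    [-21, 40, -50]
  ],
  "angular": [
    [0, 0, 0],
    [0, 0, 0],
    [0, 0, 0],
    [0, 0, 0],
    [0, 0, 0],
    [0, 0, 0]
  ],
  "fingers": 60
}}

```text
t: 18.7
ee_pos: [0.5424, 0.0209, 0.3018]
tcp_rot: [0.995, 0.098, 0.001, -0.001]
force: [-0.3, 0.7, 0.1]
gripper_width: 0.692
```

```bash
python3 -c "
from h import *
st()
g=cam('side'); zoom(g,'s10.png',260,170,70,70,8)"
```

```text
t 18.7 pos [542.4  20.9 301.8] yaw 11.21 zax [ 9.0e-04  1.6e-03 -1.0e+00] F [-0.35  0.68  0.05] M [ 0.03 -0.11  0.01] w 60.2 q6 -0.36
```

View pics/s10.png

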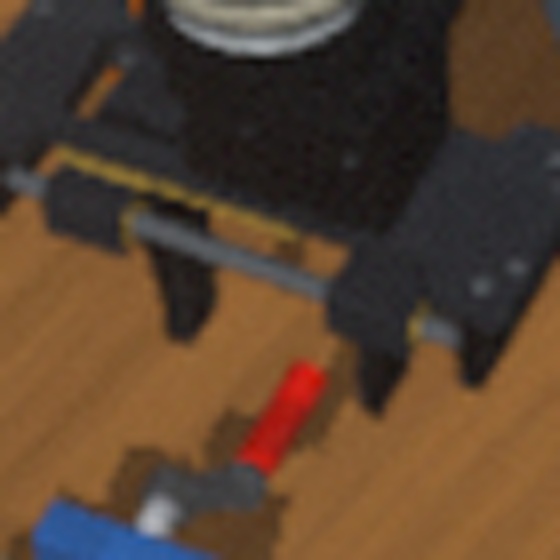

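Handle lies between the two fingers (fingers at about x 190 and 385, handle 300 at the zoom). Descend and close.

{"op": "jog_arm", "data": {
  "slide": [
    [0, -1, -10],
    [0, -1, -20],
    [0, -1, -30],
    [0, -1, -37],
    [0, -1, -39],
    [0, -1, -39]
  ],
  "angular": [
    [0, 0, 0],
    [0, 0, 0],
    [0, 0, 0],
    [0, 0, 0],
    [0, 0, 0],
    [0, 0, 0]
  ]
}}

```text
t: 19.35
ee_pos: [0.5426, 0.0195, 0.2625]
tcp_rot: [0.995, 0.097, 0.0, -0.001]
force: [0.7, -0.1, 0.3]
gripper_width: 0.688
```

{"op": "jog_arm", "data": {
  "slide": [
    [0, 0, 0],
    [0, 0, 0],
    [0, 0, 0],
    [0, 0, 0],
    [0, 0, 0],
    [0, 0, 0],
    [0, 0, 0],
    [0, 0, 0]
  ],
  "angular": [
    [0, 0, 0],
    [0, 0, 0],
    [0, 0, 0],
    [0, 0, 0],
    [0, 0, 0],
    [0, 0, 0],
    [0, 0, 0],
    [0, 0, 0]
  ],
  "fingers": 5
}}

```text
t: 20.15
ee_pos: [0.5428, 0.0195, 0.2625]
tcp_rot: [0.995, 0.097, 0.001, -0.001]
force: [0.6, 0.4, 0.0]
gripper_width: 0.149
```

```bash
python3 -c "
from h import *
st()
g=cam('side'); zoom(g,'s11.png',260,170,70,70,8)"
```

```text
t 20.15 pos [542.8  19.5 262.5] yaw 11.17 zax [ 0.0014  0.0017 -1.    ] F [0.59 0.43 0.01] M [ 0.14 -0.24  0.03] w 12.9 q6 -0.37
```

View pics/s11.png

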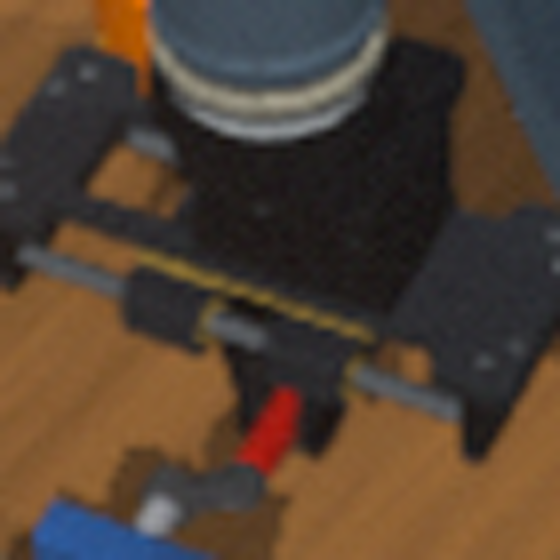

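```bash
cat > plan.py <<'E'
import sys
from meas import *
# usage plan.py step n [dx dz]  : offsets mm of axis correction (vise x, z)
OFFZ=168.2
def main(step,n,ax=0,az=0,hold=1):
    s=st(); p=s["ee_pos"]*1000
    cx=AX*1000+VX*1000*0+ax*VX; 
    rx=(p-cx)@VX; rz=p[2]-OFFZ-72-az; th=np.degrees(np.arctan2(rx,rz)); r=np.hypot(rx,rz)
    t=np.radians(th); er=VX*np.sin(t)+np.array([0,0,np.cos(t)]); et=VX*np.cos(t)-np.array([0,0,np.sin(t)])
    F=s["force"]; print("theta %.1f r %.1f | Frad %.2f Ftan %.2f Fy %.2f"%(th,r,F@er,F@et,F@VY))
    rows=[]
    for i in range(1,n+1):
        a=np.radians(th+step*i); q=cx+34*(VX*np.sin(a)); z=72+az+34*np.cos(a)+OFFZ
        d=(q-cx)@VX-rx; rows.append([round(v,1) for v in (d*VX[0],d*VX[1],z-p[2])])
    rows+= [rows[-1]]*hold
    print(rows); print([[0,0,0]]*len(rows))
if __name__=="__main__": main(*[float(a) if i!=1 else int(a) for i,a in enumerate(sys.argv[1:])][:4])
E
python3 plan.py 8 6
```

```text
t 20.2 pos [542.8  19.5 262.5] yaw 11.17 zax [ 0.0014  0.0016 -1.    ] F [ 1.72  1.44 -0.11] M [ 0.08 -0.24  0.06] w 13.0 q6 -0.37
theta -49.0 r 34.0 | Frad -1.56 Ftan 1.22 Fy 1.08
[[np.float64(3.3), np.float64(0.7), np.float64(3.3)], [np.float64(7.0), np.float64(1.4), np.float64(6.2)], [np.float64(11.1), np.float64(2.2), np.float64(8.5)], [np.float64(15.4), np.float64(3.1), np.float64(10.2)], [np.float64(20.0), np.float64(4.0), np.float64(11.2)], [np.float64(24.6), np.float64(4.9), np.float64(11.6)], [np.float64(24.6), np.float64(4.9), np.float64(11.6)]]
[[0, 0, 0], [0, 0, 0], [0, 0, 0], [0, 0, 0], [0, 0, 0], [0, 0, 0], [0, 0, 0]]
```

{"op": "jog_arm", "data": {
  "slide": [
    [3.3, 0.7, 3.3],
    [7, 1.4, 6.2],
    [11.1, 2.2, 8.5],
    [15.4, 3.1, 10.2],
    [20, 4, 11.2],
    [24.6, 4.9, 11.6],
    [24.6, 4.9, 11.6]
  ],
  "angular": [
    [0, 0, 0],
    [0, 0, 0],
    [0, 0, 0],
    [0, 0, 0],
    [0, 0, 0],
    [0, 0, 0],
    [0, 0, 0]
  ]
}}

```text
t: 20.9
ee_pos: [0.5671, 0.0245, 0.2758]
tcp_rot: [0.995, 0.097, 0.0, -0.001]
force: [-4.9, -1.2, 8.8]
gripper_width: 0.149
```

```bash
sed -i 's/rows.append(\[round(v,1)/rows.append([round(float(v),1)/' plan.py; python3 plan.py 10 11
```

```text
t 20.9 pos [567.1  24.5 275.8] yaw 11.19 zax [-1.0e-04  1.6e-03 -1.0e+00] F [-4.87 -1.24  8.78] M [-0.17  0.63  0.06] w 12.9 q6 -0.35
theta -1.3 r 35.6 | Frad 8.89 Ftan -4.82 Fy -0.26
[[5.8, 1.2, -2.0], [11.5, 2.3, -3.4], [16.8, 3.4, -5.8], [21.6, 4.3, -9.1], [25.8, 5.2, -13.2], [29.3, 5.9, -18.0], [31.9, 6.4, -23.3], [33.5, 6.7, -29.0], [34.1, 6.8, -34.8], [33.8, 6.7, -40.8], [32.4, 6.5, -46.5], [32.4, 6.5, -46.5]]
[[0, 0, 0], [0, 0, 0], [0, 0, 0], [0, 0, 0], [0, 0, 0], [0, 0, 0], [0, 0, 0], [0, 0, 0], [0, 0, 0], [0, 0, 0], [0, 0, 0], [0, 0, 0]]
```

```bash
sed -i 's/^OFFZ=.*/OFFZ=170.0/' plan.py; python3 plan.py 10 9 1.2
```

```text
t 20.9 pos [567.1  24.5 275.8] yaw 11.19 zax [-1.0e-04  1.6e-03 -1.0e+00] F [-4.87 -1.24  8.78] M [-0.17  0.63  0.06] w 12.9 q6 -0.35
theta -3.4 r 33.9 | Frad 9.06 Ftan -4.49 Fy -0.26
[[5.8, 1.2, -0.1], [11.5, 2.3, -1.2], [16.9, 3.4, -3.4], [21.9, 4.4, -6.5], [26.2, 5.2, -10.5], [29.8, 6.0, -15.1], [32.6, 6.5, -20.3], [34.4, 6.9, -25.9], [35.3, 7.0, -31.8], [35.3, 7.0, -31.8]]
[[0, 0, 0], [0, 0, 0], [0, 0, 0], [0, 0, 0], [0, 0, 0], [0, 0, 0], [0, 0, 0], [0, 0, 0], [0, 0, 0], [0, 0, 0]]
```

{"op": "jog_arm", "data": {
  "slide": [
    [5.8, 1.2, 0],
    [11.5, 2.3, -1.2],
    [16.9, 3.4, -3.4],
    [21.9, 4.4, -6.5],
    [26.2, 5.2, -10.5],
    [29.8, 6, -15.1],
    [32.6, 6.5, -20.3],
    [34.4, 6.9, -25.9],
    [35.3, 7, -31.8],
    [35.3, 7, -31.8]
  ],
  "angular": [
    [0, 0, 0],
    [0, 0, 0],
    [0, 0, 0],
    [0, 0, 0],
    [0, 0, 0],
    [0, 0, 0],
    [0, 0, 0],
    [0, 0, 0],
    [0, 0, 0],
    [0, 0, 0]
  ]
}}

```text
t: 21.9
ee_pos: [0.6028, 0.0317, 0.2429]
tcp_rot: [0.995, 0.097, 0.0, -0.001]
force: [0.9, 1.8, -3.7]
gripper_width: 0.148
```

```bash
python3 plan.py 10 9 1.2
```

```text
t 21.9 pos [602.8  31.7 242.9] yaw 11.16 zax [ 8.0e-04  2.2e-03 -1.0e+00] F [ 0.87  1.84 -3.7 ] M [ 0.26 -0.22  0.03] w 12.8 q6 -0.33
theta 88.5 r 34.4 | Frad 1.12 Ftan 3.73 Fy 1.64
[[-0.8, -0.2, -5.9], [-2.1, -0.4, -11.7], [-4.4, -0.9, -17.1], [-7.6, -1.5, -22.1], [-11.6, -2.3, -26.4], [-16.3, -3.3, -29.9], [-21.5, -4.3, -32.5], [-27.1, -5.4, -34.2], [-32.8, -6.6, -34.9], [-32.8, -6.6, -34.9]]
[[0, 0, 0], [0, 0, 0], [0, 0, 0], [0, 0, 0], [0, 0, 0], [0, 0, 0], [0, 0, 0], [0, 0, 0], [0, 0, 0], [0, 0, 0]]
```

{"op": "jog_arm", "data": {
  "slide": [
    [-0.8, -0.2, -5.9],
    [-2.1, -0.4, -11.7],
    [-4.4, -0.9, -17.1],
    [-7.6, -1.5, -22.1],
    [-11.6, -2.3, -26.4],
    [-16.3, -3.3, -29.9],
    [-21.5, -4.3, -32.5],
    [-27.1, -5.4, -34.2],
    [-32.8, -6.6, -34.9]
  ],
  "angular": [
    [0, 0, 0],
    [0, 0, 0],
    [0, 0, 0],
    [0, 0, 0],
    [0, 0, 0],
    [0, 0, 0],
    [0, 0, 0],
    [0, 0, 0],
    [0, 0, 0]
  ]
}}

```text
t: 22.8
ee_pos: [0.5715, 0.0254, 0.2083]
tcp_rot: [0.995, 0.097, 0.004, -0.001]
force: [4.3, 5.4, 2.2]
gripper_width: 0.148
```

```bash
python3 plan.py 10 9 1.2
```

```text
t 22.8 pos [571.5  25.4 208.3] yaw 11.1 zax [ 0.0077  0.0027 -1.    ] F [4.33 5.37 2.24] M [ 0.83 -0.75 -0.  ] w 12.9 q6 -0.35
theta 175.8 r 33.8 | Frad -1.85 Ftan -5.44 Fy 4.42
[[-5.8, -1.2, -0.1], [-11.5, -2.3, 1.0], [-16.9, -3.4, 3.1], [-21.9, -4.4, 6.2], [-26.3, -5.3, 10.0], [-30.0, -6.0, 14.6], [-32.8, -6.6, 19.8], [-34.7, -6.9, 25.4], [-35.7, -7.1, 31.3], [-35.7, -7.1, 31.3]]
[[0, 0, 0], [0, 0, 0], [0, 0, 0], [0, 0, 0], [0, 0, 0], [0, 0, 0], [0, 0, 0], [0, 0, 0], [0, 0, 0], [0, 0, 0]]
```

{"op": "jog_arm", "data": {
  "slide": [
    [-5.8, -1.5, 0],
    [-11.5, -2.8, 1],
    [-16.9, -4, 3.1],
    [-21.9, -5, 6.2],
    [-26.3, -6, 10],
    [-30, -6.7, 14.6],
    [-32.8, -7.3, 19.8],
    [-34.7, -7.5, 25.4]
  ],
  "angular": [
    [0, 0, 0],
    [0, 0, 0],
    [0, 0, 0],
    [0, 0, 0],
    [0, 0, 0],
    [0, 0, 0],
    [0, 0, 0],
    [0, 0, 0]
  ]
}}

```text
t: 23.6
ee_pos: [0.5365, 0.0181, 0.2331]
tcp_rot: [0.995, 0.097, 0.004, -0.001]
force: [1.5, 4.4, -5.8]
gripper_width: 0.149
```

```bash
python3 plan.py 5 8 1.2; python3 -c "
from h import *
f=cam('top'); zoom(f,'t12.png',180,165,120,80,6)
f=cam('side'); zoom(f,'s12.png',220,215,80,90,6.5)"
```

```text
t 23.6 pos [536.5  18.1 233.1] yaw 11.09 zax [ 0.0067  0.0032 -1.    ] F [ 1.45  4.44 -5.84] M [ 0.59 -0.45  0.12] w 13.0 q6 -0.37
theta -105.0 r 34.5 | Frad -0.71 Ftan -6.23 Fy 4.06
[[-0.1, -0.0, 3.0], [-0.5, -0.1, 6.0], [-0.6, -0.1, 8.9], [-0.5, -0.1, 11.9], [-0.1, -0.0, 14.8], [0.5, 0.1, 17.7], [1.4, 0.3, 20.6], [2.5, 0.5, 23.3], [2.5, 0.5, 23.3]]
[[0, 0, 0], [0, 0, 0], [0, 0, 0], [0, 0, 0], [0, 0, 0], [0, 0, 0], [0, 0, 0], [0, 0, 0], [0, 0, 0]]
```

View pics/s12.png

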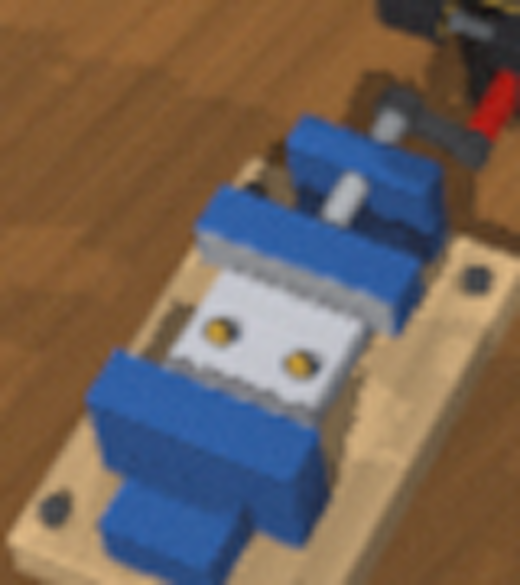

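{"op": "jog_arm", "data": {
  "slide": [
    [-0.2, -0.5, 3],
    [-0.5, -0.8, 6],
    [-0.6, -1, 8.9],
    [-0.5, -1, 11.9],
    [-0.1, -1, 14.8],
    [0.5, -0.9, 17.7],
    [1.4, -0.7, 20.6],
    [2.5, -0.5, 23.3]
  ],
  "angular": [
    [0, 0, 0],
    [0, 0, 0],
    [0, 0, 0],
    [0, 0, 0],
    [0, 0, 0],
    [0, 0, 0],
    [0, 0, 0],
    [0, 0, 0]
  ]
}}

```text
t: 24.5
ee_pos: [0.5385, 0.0182, 0.2567]
tcp_rot: [0.995, 0.096, 0.003, -0.002]
force: [2.1, 6.5, -7.9]
gripper_width: 0.152
```

```bash
python3 plan.py 8 5 1.2; python3 -c "
from h import *
f=cam('top'); zoom(f,'t13.png',190,175,75,60,10)
f=cam('side'); zoom(f,'s13.png',225,225,60,60,10)"
```

```text
t 24.5 pos [538.5  18.2 256.7] yaw 11.05 zax [ 0.0056  0.0045 -1.    ] F [ 2.08  6.53 -7.89] M [ 1.11 -0.47  0.04] w 13.2 q6 -0.37
theta -64.9 r 34.6 | Frad -6.35 Ftan -5.74 Fy 6.00
[[2.8, 0.6, 3.9], [5.6, 1.1, 7.7], [8.9, 1.8, 11.0], [12.6, 2.5, 13.9], [16.7, 3.3, 16.2], [16.7, 3.3, 16.2]]
[[0, 0, 0], [0, 0, 0], [0, 0, 0], [0, 0, 0], [0, 0, 0], [0, 0, 0]]
```

View pics/s13.png

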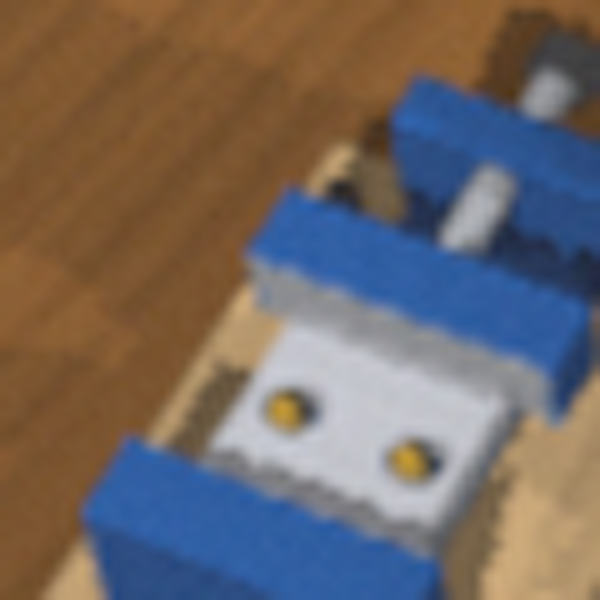

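View pics/t13.png

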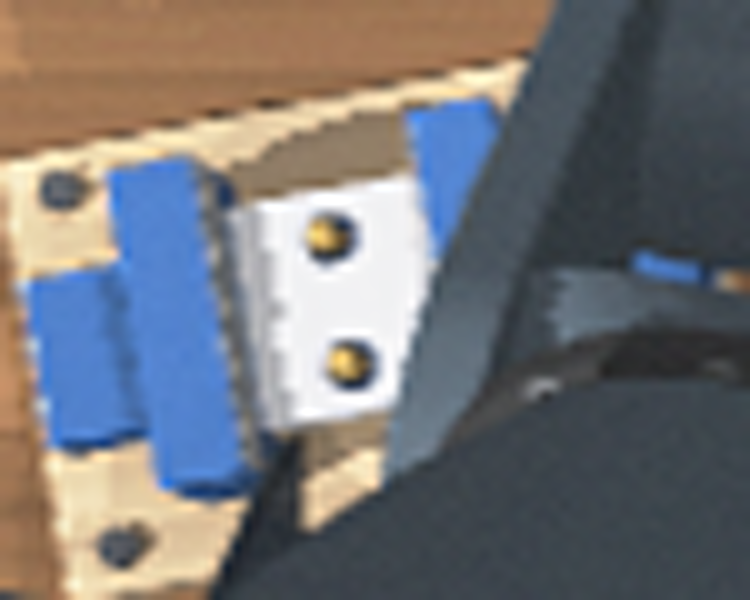

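```bash
python3 - <<'E'
from meas import *
f=cam("top");g=cam("side")
T=lambda u,v:(190+u/10-.45,175+v/10-.45); S=lambda u,v:(225+u/10-.45,225+v/10-.45)
V=lambda F,p,z:np.round([(ray(F,*p,z)-N)@VX*1000,(ray(F,*p,z)-N)@VY*1000],1)
print("jaw T",V(f,T(408,118),.084),V(f,T(418,180),.084))
print("jaw S",V(g,S(248,258),.084),V(g,S(550,372),.084))
print("plate T near",V(f,T(418,178),.07),"far",V(f,T(245,210),.07),V(f,T(275,430),.07))
print("plate S near visible",V(g,S(290,320),.07),V(g,S(520,405),.07),"far",V(g,S(210,450),.07))
E
```

```text
jaw T [ 43.3 -30.5] [ 25.8 -30.3]
jaw S [ 42.9 -29.5] [-43.9 -30.9]
plate T near [ 29.  -28.5] far [29.2 19.8] [-32.4  21.6]
plate S near visible [ 29.6 -24.8] [-36.5 -26.5] far [28.9 17.9]
```

{"op": "jog_arm", "data": {
  "slide": [
    [2.8, 1.2, 3.9],
    [5.6, 2, 7.7],
    [8.9, 2.8, 11],
    [12.6, 3.5, 13.9],
    [16.7, 4.3, 16.2]
  ],
  "angular": [
    [0, 0, 0],
    [0, 0, 0],
    [0, 0, 0],
    [0, 0, 0],
    [0, 0, 0]
  ]
}}

```text
t: 25.2
ee_pos: [0.5552, 0.022, 0.2733]
tcp_rot: [0.995, 0.096, 0.002, -0.002]
force: [-1.9, -4.2, -7.1]
gripper_width: 0.148
```

```bash
python3 plan.py 5 5 1.2
```

```text
t 25.2 pos [555.2  22.  273.3] yaw 11.07 zax [ 0.0045  0.0036 -1.    ] F [-1.87 -4.25 -7.12] M [-0.75  0.22  0.12] w 12.8 q6 -0.36
theta -24.5 r 34.4 | Frad -5.37 Ftan -5.38 Fy -3.80
[[2.9, 0.6, 0.8], [5.6, 1.1, 1.6], [8.5, 1.7, 2.2], [11.4, 2.3, 2.6], [14.3, 2.9, 2.7], [14.3, 2.9, 2.7]]
[[0, 0, 0], [0, 0, 0], [0, 0, 0], [0, 0, 0], [0, 0, 0], [0, 0, 0]]
```

{"op": "jog_arm", "data": {
  "slide": [
    [2.9, 0.3, 0.8],
    [5.6, 0.8, 1.6],
    [8.5, 1.3, 2.2],
    [11.4, 1.9, 2.6],
    [14.3, 2.5, 2.7]
  ],
  "angular": [
    [0, 0, 0],
    [0, 0, 0],
    [0, 0, 0],
    [0, 0, 0],
    [0, 0, 0]
  ]
}}

```text
t: 25.7
ee_pos: [0.5694, 0.0247, 0.2762]
tcp_rot: [0.995, 0.096, 0.002, -0.002]
force: [-4.5, -1.6, -0.8]
gripper_width: 0.151
```

```bash
python3 plan.py 4 5 1.2;  python3 -c "
from h import *
f=cam('top'); zoom(f,'t14.png',190,175,75,60,10)
f=cam('side'); zoom(f,'s14.png',225,225,60,60,10)"
```

```text
t 25.7 pos [569.4  24.7 276.2] yaw 11.07 zax [ 0.0038  0.004  -1.    ] F [-4.52 -1.64 -0.76] M [-0.3   0.67  0.07] w 13.1 q6 -0.35
theta 0.5 r 34.2 | Frad -0.80 Ftan -4.75 Fy -0.73
[[2.3, 0.5, -0.3], [4.6, 0.9, -0.6], [6.9, 1.4, -1.0], [9.2, 1.8, -1.6], [11.4, 2.3, -2.3], [11.4, 2.3, -2.3]]
[[0, 0, 0], [0, 0, 0], [0, 0, 0], [0, 0, 0], [0, 0, 0], [0, 0, 0]]
```

View pics/s14.png

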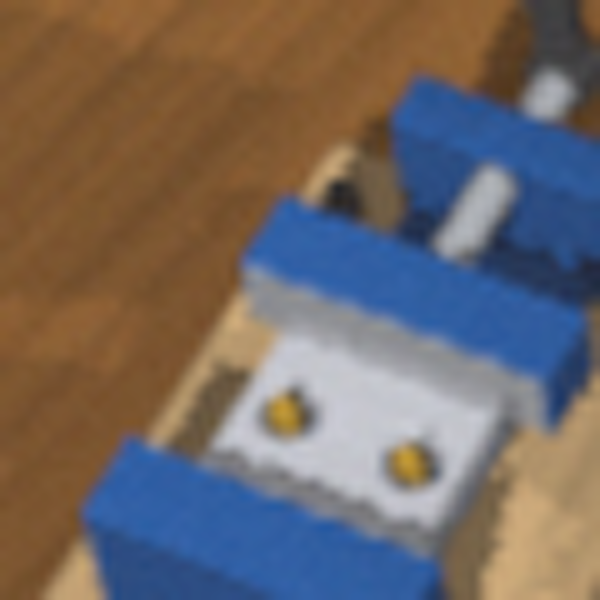

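View pics/t14.png

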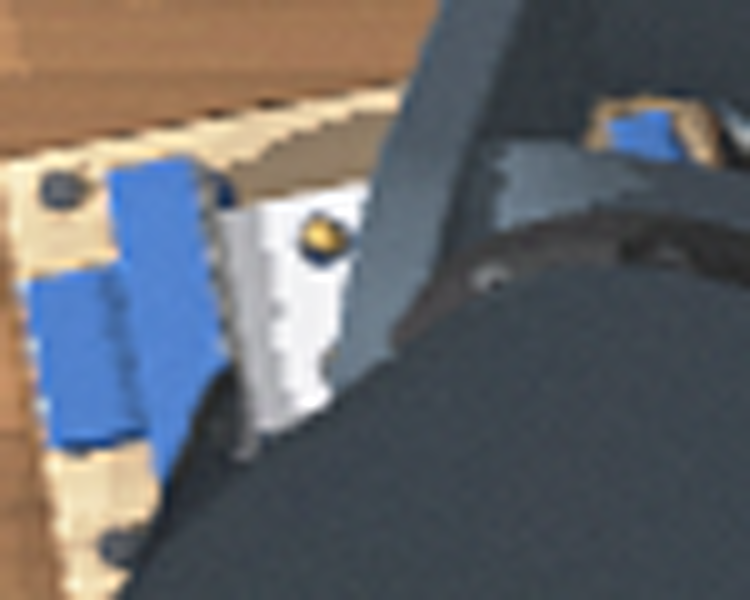

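{"op": "jog_arm", "data": {
  "slide": [
    [2.3, 0.5, -0.3],
    [4.6, 0.9, -0.6],
    [6.9, 1.4, -1],
    [9.2, 1.8, -1.6]
  ],
  "angular": [
    [0, 0, 0],
    [0, 0, 0],
    [0, 0, 0],
    [0, 0, 0]
  ]
}}

```text
t: 26.2
ee_pos: [0.5792, 0.0267, 0.2745]
tcp_rot: [0.995, 0.096, 0.003, -0.002]
force: [-4.7, -0.8, 0.2]
gripper_width: 0.149
```

```bash
python3 plan.py 4 4 1.2
```

```text
t 26.2 pos [579.2  26.7 274.5] yaw 11.06 zax [ 0.005   0.0044 -1.    ] F [-4.71 -0.76  0.2 ] M [-0.22  0.69  0.08] w 13.0 q6 -0.35
theta 17.4 r 34.1 | Frad -1.24 Ftan -4.61 Fy 0.18
[[2.2, 0.4, -0.9], [4.3, 0.9, -1.8], [6.4, 1.3, -2.9], [8.3, 1.7, -4.2], [8.3, 1.7, -4.2]]
[[0, 0, 0], [0, 0, 0], [0, 0, 0], [0, 0, 0], [0, 0, 0]]
```

{"op": "jog_arm", "data": {
  "slide": [
    [2.2, 0.4, -0.9],
    [4.3, 0.9, -1.8],
    [6.4, 1.3, -2.9],
    [8.3, 1.7, -4.2]
  ],
  "angular": [
    [0, 0, 0],
    [0, 0, 0],
    [0, 0, 0],
    [0, 0, 0]
  ]
}}

```text
t: 26.6
ee_pos: [0.5877, 0.0285, 0.2703]
tcp_rot: [0.995, 0.096, 0.003, -0.002]
force: [-4.6, -1.0, 0.6]
gripper_width: 0.149
```

```bash
python3 plan.py 4 3 1.2
```

```text
t 26.6 pos [587.7  28.5 270.3] yaw 11.06 zax [ 0.0051  0.0044 -1.    ] F [-4.57 -0.95  0.63] M [-0.16  0.7   0.03] w 12.9 q6 -0.34
theta 33.7 r 34.0 | Frad -2.07 Ftan -4.23 Fy -0.04
[[1.9, 0.4, -1.4], [3.7, 0.7, -2.9], [5.3, 1.1, -4.6], [5.3, 1.1, -4.6]]
[[0, 0, 0], [0, 0, 0], [0, 0, 0], [0, 0, 0]]
```

{"op": "jog_arm", "data": {
  "slide": [
    [1.9, 0.4, -1.4],
    [3.7, 0.7, -2.9],
    [5.3, 1.1, -4.6]
  ],
  "angular": [
    [0, 0, 0],
    [0, 0, 0],
    [0, 0, 0]
  ]
}}

```text
t: 26.9
ee_pos: [0.5931, 0.0296, 0.2656]
tcp_rot: [0.995, 0.096, 0.003, -0.002]
force: [-6.4, -1.8, 3.5]
gripper_width: 0.151
```

```bash
python3 plan.py 4 3 1.2
```

```text
t 26.9 pos [593.1  29.6 265.6] yaw 11.06 zax [ 0.0047  0.0044 -1.    ] F [-6.35 -1.82  3.53] M [-0.3   0.92  0.11] w 13.1 q6 -0.34
theta 45.9 r 34.0 | Frad -2.28 Ftan -7.11 Fy -0.54
[[1.6, 0.3, -1.7], [3.0, 0.6, -3.6], [4.3, 0.9, -5.6], [4.3, 0.9, -5.6]]
[[0, 0, 0], [0, 0, 0], [0, 0, 0], [0, 0, 0]]
```

{"op": "jog_arm", "data": {
  "slide": [
    [0.8, 0.2, -0.9],
    [1.6, 0.3, -1.7]
  ],
  "angular": [
    [0, 0, 0],
    [0, 0, 0]
  ]
}}

```text
t: 27.1
ee_pos: [0.5945, 0.0298, 0.2643]
tcp_rot: [0.995, 0.097, 0.002, -0.002]
force: [-7.6, -1.4, 5.5]
gripper_width: 0.149
```

```bash
python3 plan.py 4 2 1.2
```

```text
t 27.1 pos [594.5  29.8 264.3] yaw 11.08 zax [ 0.0035  0.0041 -1.    ] F [-7.58 -1.35  5.46] M [-0.32  0.97  0.11] w 13.0 q6 -0.34
theta 49.2 r 34.1 | Frad -2.26 Ftan -9.16 Fy 0.16
[[1.4, 0.3, -1.9], [2.7, 0.5, -3.9], [2.7, 0.5, -3.9]]
[[0, 0, 0], [0, 0, 0], [0, 0, 0]]
```

{"op": "jog_arm", "data": {
  "slide": [
    [0.6, 0.1, -0.8],
    [1.1, 0.2, -1.5]
  ],
  "angular": [
    [0, 0, 0],
    [0, 0, 0]
  ]
}}

```text
t: 27.3
ee_pos: [0.5953, 0.03, 0.2635]
tcp_rot: [0.995, 0.097, 0.001, -0.002]
force: [-7.1, -2.0, 6.7]
gripper_width: 0.147
```

```bash
python3 plan.py 4 2 1.2
```

```text
t 27.3 pos [595.3  30.  263.5] yaw 11.09 zax [ 0.0023  0.0039 -1.    ] F [-7.08 -2.01  6.68] M [-0.29  1.09  0.09] w 12.8 q6 -0.34
theta 51.2 r 34.2 | Frad -1.52 Ftan -9.80 Fy -0.58
[[1.2, 0.2, -2.0], [2.5, 0.5, -4.0], [2.5, 0.5, -4.0]]
[[0, 0, 0], [0, 0, 0], [0, 0, 0]]
```

{"op": "jog_arm", "data": {
  "slide": [
    [0, 0, 0],
    [0, 0, 0],
    [0, 0, 0],
    [0, 0, 0],
    [0, 0, 0],
    [0, 0, 0]
  ],
  "angular": [
    [0, 0, 0],
    [0, 0, 0],
    [0, 0, 0],
    [0, 0, 0],
    [0, 0, 0],
    [0, 0, 0]
  ],
  "fingers": 60
}}

```text
t: 27.9
ee_pos: [0.5956, 0.03, 0.2635]
tcp_rot: [0.995, 0.097, 0.002, -0.002]
force: [0.4, 0.7, -0.5]
gripper_width: 0.606
```

{"op": "jog_arm", "data": {
  "slide": [
    [0, 0, 10],
    [0, 0, 25],
    [0, 0, 45],
    [0, 0, 70],
    [0, -10, 90],
    [-10, -40, 100],
    [-20, -80, 100],
    [-30, -120, 100],
    [-40, -160, 100],
    [-50, -200, 100],
    [-60, -240, 100],
    [-60, -260, 100]
  ],
  "angular": [
    [0, 0, 0],
    [0, 0, 0],
    [0, 0, 0],
    [0, 0, 0],
    [0, 0, 0],
    [0, 0, 0],
    [0, 0, 0],
    [0, 0, 0],
    [0, 0, 0],
    [0, 0, 0],
    [0, 0, 0],
    [0, 0, 0]
  ]
}}

```text
t: 29.1
ee_pos: [0.5346, -0.233, 0.3644]
tcp_rot: [0.995, 0.095, 0.002, -0.001]
force: [0.7, 0.1, -0.4]
gripper_width: 0.687
```

```bash
python3 -c "
from h import *
st()
f=cam('top'); save(f,'t15.png');zoom(f,'t15z.png',180,165,120,80,6)
f=cam('side'); zoom(f,'s15.png',210,200,110,130,4.6); save(f,'s15f.png')"
```

```text
t 29.1 pos [ 534.6 -233.   364.4] yaw 10.91 zax [ 0.004   0.0025 -1.    ] F [ 0.69  0.07 -0.41] M [-0.02 -0.09 -0.01] w 59.8 q6 -0.8
```

View pics/s15.png

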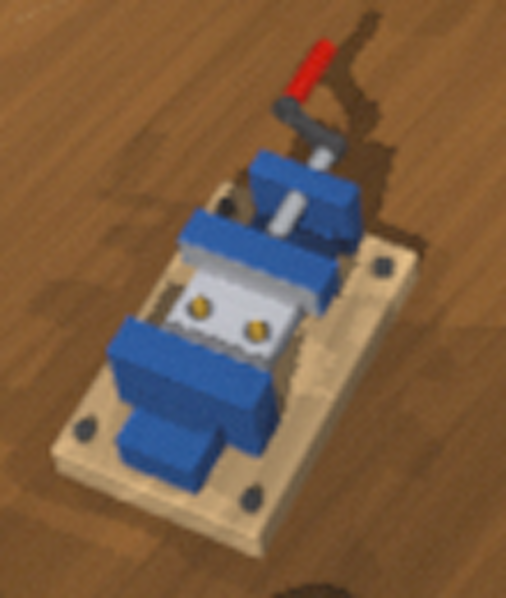

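View pics/t15.png

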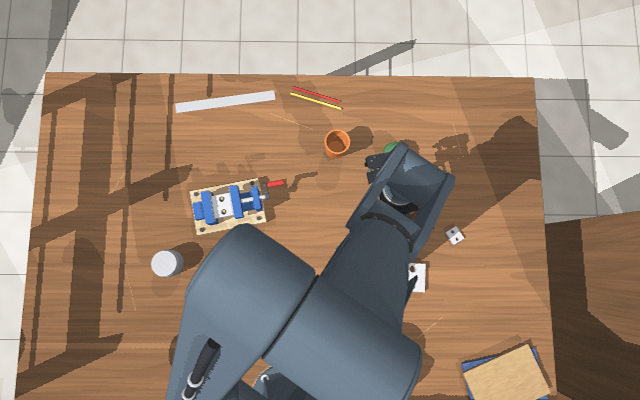

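View pics/t15z.png

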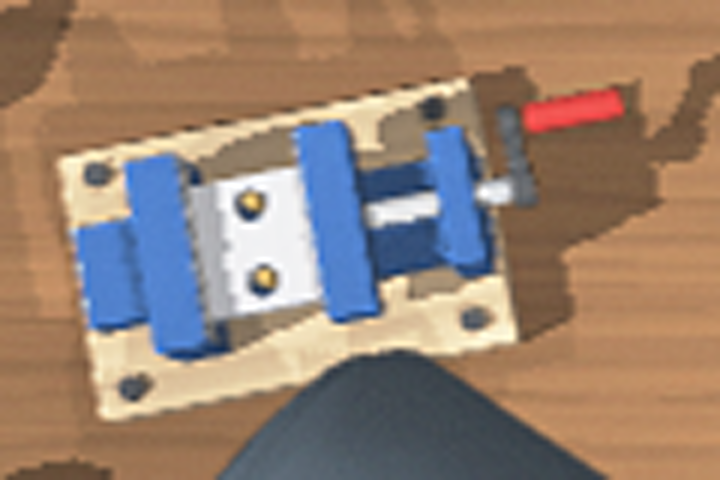

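```bash
python3 -c "
from h import *
st(); print(arm.job_done())"
```

```text
t 29.2 pos [ 535.8 -232.7  364.2] yaw 10.86 zax [ 0.0056  0.0022 -1.    ] F [-0.17 -0.38  0.39] M [ 0.02 -0.12 -0.02] w 60.0 q6 -0.79
the job is handed in; nothing more can be done
None
```

The plate is clamped on the vise pins and the job is handed in at about 29 s. No verdict is reported, so this rests on my own checks.

- **Rack and desk:** I took the middle-sized plate out of the rack by its long edges and let it go on the bare desk. I had gripped it about 4 mm low in the rack, so it dropped an estimated 5 mm on release instead of being set down in contact. The side image showed it flat, at the position and angle I expected.
- **Vise:** I took it again by its short ends (the opening read 61–62 mm) and lowered it over the pins. I felt the bed at the predicted height, and both cameras showed it flush with a pin in each hole before I wound the crank.
- **Clamping:** I wound the handle clockwise about 1.3 turns. The handle force stayed at 4–5 N while the jaw closed, then rose to 9.8 N, where I stopped. That implies about 70 N of jaw force, well between the 20 N and 200 N limits; it is worked out from the handle force, not measured directly.
- **Last checks:** The final pictures show the plate held between the jaws, the arm clear and the gripper open. The cup and tin look undisturbed. The globe was mostly hidden behind the gripper in the last top view, and I did not look at the last full side picture. The gripper passed well above it.

While cranking, the side force on the handle reached about 9 N because my first estimate of the crank axis was about 2 mm off. I corrected it and carried on.

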